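Spread a lock ring with pliers and hold it open around a shaft groove

ROBOT

A 6-joint arm with a two-finger parallel gripper is mounted at the origin on a cart in front of the work surface, level with it; the furniture and walls round the work are solid. World frame = base frame: x ahead of the robot, y to its left, z up, the work surface at z = 0. Lengths are in m, angles in degrees, forces in N, time in s.
With the tool pointing down it reaches from about 0.25 to 0.725 m from the base axis. Payload 9.7 kg.
Tool frame: the origin (TCP) lies at the very end of the fingers, on their centre line; the grasp point (between the pads) lies 19 mm behind it; z points along the fingers, y is the line along which they close (so a half turn about z gives the same grasp; the last joint's range is limited). The gripper opens to 85 mm and grips with 20 to 120 N. Pads are 22 mm wide; open, the fingers measure 114 mm over their backs; the gripper's body (76 mm by 85 mm) begins 54 mm behind the grasp point. The pads swing forward as they close: fully open they stand 13 mm farther back than shut.
Start: joints at [70.646, 4.979, 10.078, 95.1, 0, 90], TCP at [0.182, 0.519, 0.231] pointing down, gripper open.
Joint ranges: [-179.16, 179.16], [-48.56, 103.87], [-65.8, 70.77], [-126.05, 130.52], [-82.76, 87.17], [-180, 180]. Speed limits (degrees/s): [127.2, 127.2, 147.25, 180, 180, 180].

INTERFACE

Orientations are given as [roll, pitch, yaw] about the fixed x, y, z axes, in that order (R = Rz(yaw) Ry(pitch) Rx(roll)).
In Python, from rig import telemetry, optics, ticket gives the robot as it stands.
- The arm moves only by the tool send_rows, never from a script. Its arguments are lists of equal length, an entry for each row: "travel": the shift along the world's x, y, z in units of 50 mm (1.0 is 50 mm), a list of three; "twist": the turn, a rotation vector about the world's x, y, z in units of 8 degrees (1.0 is 8 degrees), a list of three. A call has exactly 10 rows; each row shifts and turns the commanded pose from where the row before left it; what a row does not reach is not made up. A row lasts 1/10 s, in which the tool goes at most 50 mm and 8.59 degrees, less where a joint would pass 70% of its speed; a pose out of reach is approached as far as the arm can. A call is refused whole if a number of a shift passes 1 or a number of a turn 1, either way. A call with a gripper value outside its range is refused whole. "jaw" is the closure, from -1 (fully open) to 1 (shut), set as the call begins (left out, the last holds). The fingers move at their own pace and stop on an object; "grip_force" is the grip in N (left out, the last holds). Time passes only in rows, so rows that do not move let the fingers close, or fill a call up. It gives the time, the measured TCP pose, the force, the opening and the grip force at its end, in the units of the state.
- telemetry.read_state(): the state, without advancing time (a new reading comes with each control period).
- optics.capture(name): name is "scene" or "top" or "wrist"; returns (picture, depth): 480x640x3 uint8, red, green, blue; 480x640 float32, m along the optical axis (not along the pixel's ray), 0 where there is no reading.
- optics.get_calibration(name): a dict with "fx", "fy", "cx", "cy" (pixels), "position" and "orientation" of the camera in the world. Camera axes: x right, y up, looking along -z (the intrinsics and any distortion apply to the point x, -y, -z); pixel columns grow to the right and rows downward; lengths in m; the calibration is good to about 2 mm. A picture is of the moment at which its call begins: read the wrist's pose just before it. get_calibration takes no time and is no camera call; for the wrist camera it gives the pose at the moment of the call.
- ticket.hand_in(): hands the job in; it is judged then, once.
The state is a dict: "time": time; "qpos": joint angles; "joint_velocities": joint speeds; "joint_efforts": joint torques, N m; "eef_pos": TCP position; "tool_rot": TCP orientation; "ft_force": force on the tool from outside, world axes, zero at the start; "ft_torque": the same for the moment, N m; "opening": finger opening in m; "grip_force": force on a finger pad.
Only numpy, scipy, OpenCV 4.12 (cv2) and the standard library are available. Lean on these libraries where they do the work, as an engineer would, in place of code of your own. Each camera call takes 0.05 s, during which the arm holds its last target. There are 200 camera calls.

TASK

Put the lock ring on the gearmotor: take the lock-ring pliers by both handles out of the wooden tool block, put their notched tips into the gap of the ring on the ring post and squeeze the handles to spread the ring by its two lugs, lift it off, and lower it gently, level and well centred, over the shaft until it lies at the groove, on the face of the pulley hub. Do not let it snap in: finish holding the pliers squeezed, with the ring spread around the groove, so that I can check that it sits square before it is released. Do not force the ring onto the shaft, do not drop it, and leave the heat sink, the battery and the capacitor where they are.

Things in the scene. Friction and masses are not known exactly. Their poses are not given: they have to be found in the camera images.
- gearmotor: fixed worm gearmotor: aluminium gear case 82 x 82 mm on a 94 x 94 mm foot plate, black motor out to x = +102 mm, up to 61 mm high. Its vertical shaft carries a toothed pulley, 58 mm in diameter, top at z = 84 mm, with a plain hub 37 mm in diameter whose face is at z = 96 mm. Origin: on the shaft axis, at the underside
- groove (a point): point on the shaft axis at the hub face, which is also the lower edge of the ring groove (28.6 mm in diameter, 3.5 mm high): the underside of the ring shall lie here. Above the groove the steel shaft is 30 mm in diameter, for 6 mm, then tapers over 5 mm to 23 mm at its end
- shaft_end (a point): centre of the upper end of the shaft, 14.5 mm above groove
- ring_post: fixed grey stand, foot 84 x 60 mm: a disc 36 mm in diameter at z = 50 mm carries the ring, a spigot 25.6 mm in diameter stands 6.5 mm above it inside the ring, and a wall (x = -38 to -32 mm, top also at z = 50 mm) carries the ends of the lugs; between wall and disc the plier tips have free room below the ring. Origin: on the axis of the disc, at the underside
- tool_block: fixed wooden block 60 x 100 x 68 mm (x, y, z) with a vertical well 15.5 x 26 mm (x, y) in its middle, in which the pliers stand. Origin: centre of the underside
- ring: loose flat steel lock ring, 2.5 mm thick, lying on the ring post: bore 28.6 mm relaxed, 38 mm outside, open at its -x side, where a lug runs out from each end to x = -35 mm. Between a shoulder and a hook the inner side of each lug has a 14 mm long seat for a plier tip; the middles of the seats are at x = -23.5, y = +8 and -8 mm. Origin: centre of the relaxed bore, at the underside
- ring_bore (a point): point on the ring's underside, 2.7 mm from its origin towards the lugs: the middle of the bore while the ring is spread, then free by about 1 mm all round the 30 mm shaft. Still reported while the pliers carry the ring; it then lies 19 to 22 mm from the plane of the pliers
- ring_left (a joint): how far the left (+y) side of the ring is bent outwards, rad: 0 relaxed, about 0.27 with the pliers squeezed to their stop; springs back (10 N at the lug when spread)
- ring_right (a joint): the same for the right (-y) side of the ring
- pliers: loose lock-ring pliers, 0.115 kg, 156 mm long, upright in the tool block, tips down. The two levers do not cross: squeezing the handles drives the tips apart. Each tip is 8 mm broad (x), with a notch in its outer side that takes a lug's edge; a 3.5 mm lip lies below the notch. Origin at the pivot, 82 mm above the bench at the start; z up, handles at +y and -y, tips at z = -75 mm
- handles (a point): mid-point between the two flat black handles at the height to grip, 60 mm above the pivot. There they are 18 mm broad (x) and 46 mm over their outer faces at rest, about 20 mm at the stop; the spring pushes back with 11 N at rest and about 26 N at the stop with the ring spread. The upper ends are 82 mm above the pivot
- notches (a point): mid-point between the notches of the two tips, 70 mm below the pivot at rest. At rest the lips are 8 mm apart over all, so that they pass between the lugs: keep below 0.03 rad until the tips are in the gap. Squeezed to the stop the notches rise by 2 mm, but the gripped handle faces by 3.6 mm (and some hands' pads move forward): follow up with the hand to keep them level with the ring
- pliers_left (a joint): how far each lever is squeezed, rad: 0 at rest, 0.225 at the stop
- heatsink: loose bystander: black finned heat sink 30 x 35 x 22 mm on the bench. Origin: centre of the underside
- battery_9v: loose bystander: block battery 27 x 49 x 18 mm lying on the bench. Origin: centre of the underside
- capacitor_0: loose bystander: black capacitor, 16 mm in diameter, 26 mm high, standing on the bench. Origin: centre of the underside
Things that resemble listed ones, but are neither listed nor needed, are in the scene too. Leave any turquoise look-alike of the pliers alone.

How it is judged:
By the outcome, as a careful person would: the job done as asked, in the order asked, and still so for the second after the job is handed in, while the arm keeps its last pose, push and grip.
It also fails if it takes over 53 s, if anything falls off the work surface, if the arm or the gripper's body presses on something with over 40 N, if the wrist force passes 120 N, or if a joint passes its speed limit or range.

## Working session

There is one attempt and no reset: what is moved stays moved. The work goes in short steps, Python scripts to look and compute and a tool call to move; the robot and the scene stay as the last step left them, time stands still between calls to the robot, and variables do not carry over. Pictures are saved under pics/ and viewed, at most 10 in all, crops included, and the job is handed in when it is done.

Besides the shell and the picture viewer there is one more tool, called after ">>>" as name(argument=value, ...) on one line, values as JSON. send_rows: Moves the arm, as the interface text tells. Its arguments: {"type":"object","properties":{"travel":{"type":"array"},"twist":{"type":"array"},"jaw":{"type":"number"},"grip_force":{"type":"number"}},"required":["travel","twist"]}

```bash
ls; mkdir -p pics; cat > h.py <<'E'
import numpy as np, cv2
from rig import telemetry, optics, ticket
from scipy.spatial.transform import Rotation as R
def cal(n): return optics.get_calibration(n)
E
python3 - <<'E'
from h import *
s=telemetry.read_state(); print(s)
for n in("scene","top","wrist"):
    c=cal(n); print(n,c)
    p,d=optics.capture(n); cv2.imwrite(f"pics/{n}0.png",p[:,:,::-1]); np.savez(f"{n}0.npz",p=p,d=d)
E
```

```text
pics
{'time': 0.0, 'qpos': array([ 7.06450533e+01,  5.01032777e+00,  1.00327626e+01,  9.50974225e+01,
       -1.10816492e-03,  9.00013008e+01]), 'joint_velocities': array([ 0.00462256, -0.0307375 , -0.00223786, -0.08130545, -0.07416931,
        0.05835019]), 'joint_efforts': array([-5.17463450e-04, -5.20390999e+01,  4.64802575e+01,  1.65485730e-02,
       -4.02675278e-05,  7.07916158e-06]), 'eef_pos': array([0.18221139, 0.51870219, 0.23057531]), 'tool_rot': array([-1.79925012e+02,  1.10986649e-03,  1.60643754e+02]), 'ft_force': array([ 0.0866435 ,  0.34877894, -0.1586723 ]), 'ft_torque': array([ 0.03619124,  0.00675732, -0.02622946]), 'grip_force': 0.0, 'opening': 0.08552941768744711}
scene {'fx': 502.68798089182695, 'fy': 502.68798089182695, 'cx': 328.32762705615517, 'cy': 240.34306662909967, 'position': array([ 0.09819152, -0.44109292,  0.65890305]), 'orientation': array([ 49.71307801,  -0.09766873, -38.94126547])}
top {'fx': 462.56286443899637, 'fy': 462.56286443899637, 'cx': 310.1850232794169, 'cy': 241.98963967178116, 'position': array([0.38388798, 0.05330192, 1.00000649]), 'orientation': array([  7.68710609,  -0.17071602, -89.22107203])}
wrist {'fx': 338.9682916642192, 'fy': 338.9682916642192, 'cx': 323.0269822981807, 'cy': 237.0737902339666, 'position': array([0.10651363, 0.54486841, 0.37385262]), 'orientation': array([-1.82376345e+01,  6.64092017e-02,  7.05989718e+01])}
```

View pics/scene0.png

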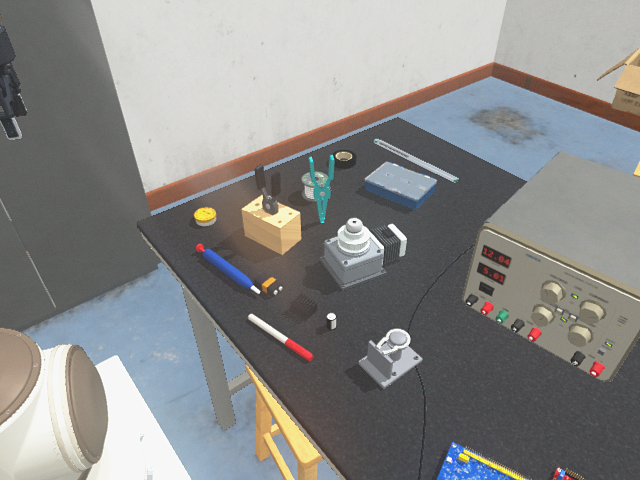

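View pics/top0.png

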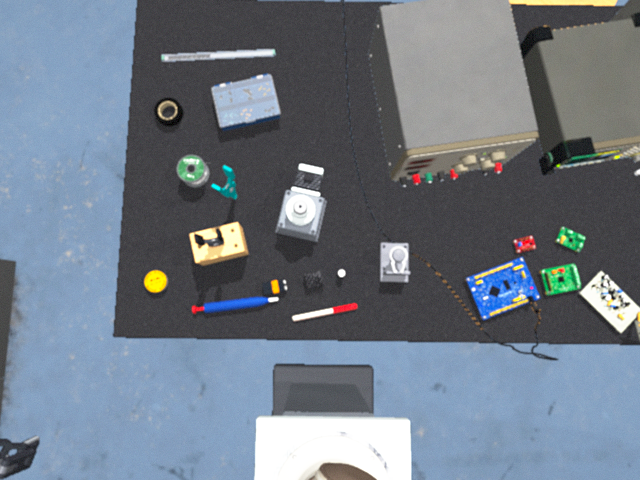

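The scene view shows the black pliers in the block (260,180), the turquoise look-alike (322,190), the gearmotor (353,245) and the ring post with the ring (392,350). In the top view they are at (212,238), (228,183), (300,210) and (396,260).

```bash
cat >> h.py <<'E'
def dep(c,u,v,d):
    u,v,d=map(np.asarray,(u,v,d))
    p=np.stack([(u-c['cx'])/c['fx']*d,-(v-c['cy'])/c['fy']*d,-d],-1)
    return p@R.from_euler('xyz',c['orientation'],degrees=True).as_matrix().T+c['position']
def ray(c,u,v,z):
    q=dep(c,u,v,np.ones(np.shape(u))) ; o=c['position']; r=q-o
    return o+r*((z-o[2])/r[...,2])[...,None]
def cloud(c,d):
    v,u=np.indices(d.shape); return dep(c,u,v,d)
def tri(c1,a,c2,b):
    o1=c1['position'];o2=c2['position'];r1=dep(c1,*a,1.)-o1;r2=dep(c2,*b,1.)-o2
    s=np.linalg.lstsq(np.stack([r1,-r2],1),o2-o1,rcond=None)[0]
    p,q=o1+s[0]*r1,o2+s[1]*r2; return (p+q)/2,np.linalg.norm(p-q)
E
python3 - <<'E'
from h import *
im=[]
for n,boxes in(("scene",[(220,150,100,110),(310,200,100,90),(350,315,80,75)]),("top",[(180,215,80,60),(265,155,70,90),(370,230,50,60)])):
    z=np.load(n+"0.npz");p,d=z['p'],z['d'];X=cloud(cal(n),d)
    for x,y,w,h in boxes:
        im.append(cv2.resize(p[y:y+h,x:x+w,::-1],(266,290),interpolation=cv2.INTER_CUBIC))
        P=X[y:y+h,x:x+w].reshape(-1,3);P=P[d[y:y+h,x:x+w].ravel()>0]
        for lo,hi in((.04,.06),(.06,.075),(.08,.09),(.09,.1),(.1,.13),(.13,.18)):
            Q=P[(P[:,2]>lo)&(P[:,2]<hi)]
            if len(Q)>8: print(n,(x,y),lo,hi,len(Q),np.median(Q,0).round(4),Q.min(0).round(3),Q.max(0).round(3))
cv2.imwrite("pics/m1.png",np.vstack([np.hstack(im[:3]),np.hstack(im[3:])]))
E
```

```text
scene (220, 150) 0.04 0.06 602 [0.4926 0.2234 0.0473] [0.463 0.185 0.04 ] [0.69  0.338 0.06 ]
scene (220, 150) 0.06 0.075 971 [0.4992 0.2277 0.0667] [0.464 0.186 0.06 ] [0.61  0.298 0.075]
scene (220, 150) 0.08 0.09 102 [0.5055 0.2289 0.0849] [0.496 0.217 0.08 ] [0.612 0.258 0.09 ]
scene (220, 150) 0.09 0.1 91 [0.5046 0.2358 0.094 ] [0.496 0.22  0.09 ] [0.612 0.254 0.1  ]
scene (220, 150) 0.1 0.13 240 [0.5058 0.23   0.1185] [0.491 0.217 0.1  ] [0.608 0.261 0.13 ]
scene (220, 150) 0.13 0.18 359 [0.5059 0.2253 0.1471] [0.491 0.216 0.13 ] [0.602 0.268 0.162]
scene (310, 200) 0.04 0.06 1684 [0.5935 0.0496 0.0525] [0.524 0.023 0.04 ] [0.676 0.227 0.06 ]
scene (310, 200) 0.06 0.075 242 [0.5582 0.0547 0.0657] [0.544 0.043 0.06 ] [0.655 0.097 0.074]
scene (310, 200) 0.08 0.09 307 [0.5617 0.061  0.0834] [0.544 0.044 0.08 ] [0.601 0.102 0.09 ]
scene (310, 200) 0.09 0.1 127 [0.5634 0.0627 0.0946] [0.555 0.054 0.09 ] [0.591 0.091 0.1  ]
scene (310, 200) 0.1 0.13 180 [0.5693 0.0689 0.1083] [0.558 0.057 0.1  ] [0.586 0.086 0.112]
scene (350, 315) 0.04 0.06 713 [ 0.474  -0.1314  0.0513] [ 0.447 -0.
[... 443 characters left out ...]
 0.1138] [0.494 0.218 0.101] [0.518 0.26  0.129]
top (180, 215) 0.13 0.18 148 [0.5058 0.2569 0.1577] [0.494 0.217 0.13 ] [0.522 0.266 0.164]
top (265, 155) 0.04 0.06 1530 [0.6094 0.0613 0.0539] [0.528 0.024 0.04 ] [0.678 0.12  0.06 ]
top (265, 155) 0.06 0.075 108 [0.5663 0.0608 0.0621] [0.546 0.043 0.06 ] [0.656 0.103 0.069]
top (265, 155) 0.08 0.09 367 [0.572  0.072  0.0841] [0.547 0.045 0.08 ] [0.604 0.1   0.09 ]
top (265, 155) 0.09 0.1 79 [0.5661 0.0712 0.096 ] [0.557 0.056 0.09 ] [0.593 0.09  0.1  ]
top (265, 155) 0.1 0.13 186 [0.5745 0.0732 0.1098] [0.56  0.059 0.101] [0.59  0.087 0.116]
top (370, 230) 0.04 0.06 396 [ 0.4807 -0.1286  0.0528] [ 0.45  -0.155  0.041] [ 0.506 -0.104  0.06 ]
```

View pics/m1.png

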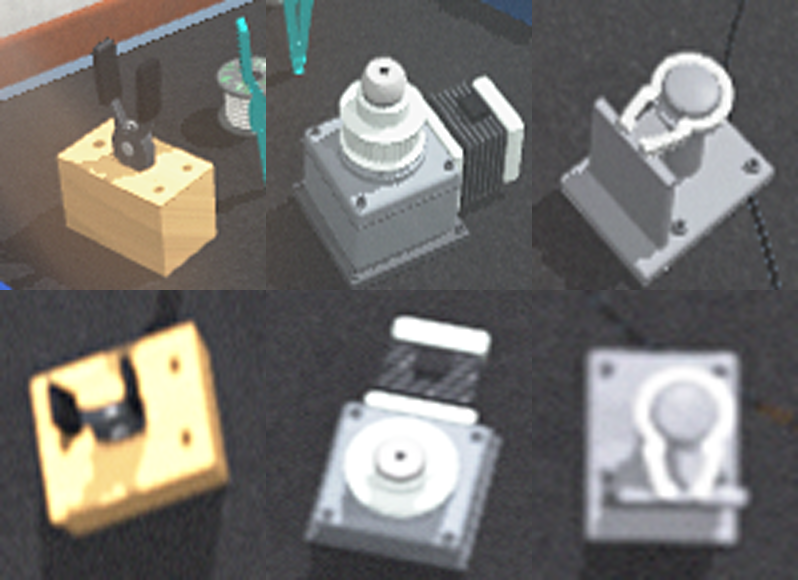

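The black pliers stand in the wooden block and the only look-alike is the turquoise pair, lying outside it. The close crop confirms the choice. Next I measure the yaw of the pliers, block and post.

```bash
python3 - <<'E'
from h import *
for n,b in(("scene",(220,150,60,110)),("top",(180,215,80,60))):
    z=np.load(n+"0.npz");p,d=z['p'].astype(int),z['d'];X=cloud(cal(n),d)
    x,y,w,h=b; m=np.zeros(d.shape,bool); m[y:y+h,x:x+w]=1
    m&=(d>0)&(p.max(2)<110)&(X[...,2]>.12)&(X[...,2]<.17)&(X[...,0]<.56)
    k,l,st,ce=cv2.connectedComponentsWithStats(m.astype(np.uint8))
    for i in range(1,k):
        if st[i,4]>15:
            Q=X[l==i]; print(n,st[i],ce[i].round(1),np.median(Q,0).round(4),Q.min(0).round(4),Q.max(0).round(4))
    # block top
    z=X[...,2]; mb=(d>0)&(abs(z-.068)<.006)&(abs(X[...,0]-.505)<.08)&(abs(X[...,1]-.235)<.09)&(p[...,0]-p[...,2]>40)
    Q=X[mb][:,:2].astype(np.float32); print(n,'block',cv2.minAreaRect(Q*1000),np.median(z[mb]))
for n,b in(("scene",(350,315,80,75)),("top",(370,230,50,60))):
    z=np.load(n+"0.npz");p,d=z['p'].astype(int),z['d'];X=cloud(cal(n),d);x,y,w,h=b
    m=np.zeros(d.shape,bool); m[y:y+h,x:x+w]=1; m&=(d>0)&(X[...,2]<.012)&(p.min(2)>110)
    print(n,'foot',cv2.minAreaRect(1000*X[m][:,:2].astype(np.float32)))
    m=np.zeros(d.shape,bool); m[y:y+h,x:x+w]=1; m&=(d>0)&(X[...,2]>.045)&(X[...,2]<.06)&(p.min(2)>205)
    print(n,'ring',m.sum(),cv2.minAreaRect(1000*X[m][:,:2].astype(np.float32)))
    m=np.zeros(d.shape,bool); x,y,w,h=(310,200,100,90) if n=="scene" else (265,155,70,90); m[y:y+h,x:x+w]=1
    for zz in (.061,.084,.096,.1105):
        mm=m&(d>0)&(abs(X[...,2]-zz)<.003); Q=1000*X[mm][:,:2].astype(np.float32); print(n,'gm',zz,cv2.minAreaRect(Q),cv2.minEnclosingCircle(Q))
E
```

```text
scene [254 164  12  24 189] [259.6 175.9] [0.4985 0.2585 0.1417] [0.4909 0.2534 0.1208] [0.5109 0.2676 0.162 ]
scene [271 172   9  22 172] [275.2 182.5] [0.5075 0.2205 0.1432] [0.5003 0.2162 0.1203] [0.5198 0.2267 0.1622]
scene block ((505.0379638671875, 242.3079071044922), (62.99406051635742, 103.37218475341797), 14.70003890991211) 0.06679294720622214
top [216 229   7  12  42] [219.1 234.9] [0.5075 0.2212 0.1595] [0.5034 0.2174 0.12  ] [0.5192 0.2254 0.1639]
top [195 235  10  10  67] [199.2 239.7] [0.4996 0.2581 0.1497] [0.4938 0.2546 0.1218] [0.5082 0.2635 0.1636]
top block ((508.1746826171875, 242.10281372070312), (60.73433303833008, 100.90352630615234), 14.968422889709473) 0.06794667844473012
scene foot ((487.57647705078125, -118.41014099121094), (83.61233520507812, 107.15087890625), 89.45846557617188)
scene ring 234 ((479.0301208496094, -128.28933715820312), (36.78945541381836, 54.50844955444336), 83.10409545898438)
scene gm 0.061 ((584.7681274414062, 124.69168853759766), (108.49085235595703, 178.62803649902344), 13.362961769104004) ((599.0671997070312, 127.20355224609375), 94.3
[... 750 characters left out ...]
86621094)
top gm 0.061 ((599.81103515625, 70.88955688476562), (70.46455383300781, 117.50523376464844), 80.09748077392578) ((598.5195922851562, 76.422607421875), 62.73064422607422)
top gm 0.084 ((575.843017578125, 72.78987121582031), (56.07564926147461, 54.64217758178711), 0.6715308427810669) ((575.91357421875, 72.93109893798828), 29.227359771728516)
top gm 0.096 ((575.12353515625, 72.52576446533203), (35.14553451538086, 33.963809967041016), 0.4885619878768921) ((575.6990356445312, 73.05668640136719), 18.30547523498535)
top gm 0.1105 ((574.2705688476562, 73.35720825195312), (26.63275146484375, 27.21908187866211), 28.799551010131836) ((575.1267700195312, 72.72681427001953), 14.796122550964355)
```

>>> send_rows(travel=[[0.648,-0.554,0.05],[0.648,-0.554,0.05],[0.648,-0.554,0.05],[0.648,-0.554,0.05],[0.648,-0.554,0.05],[0.648,-0.554,0.05],[0.648,-0.554,0.05],[0.648,-0.554,0.05],[0.648,-0.554,0.05],[0.648,-0.554,0.05]], twist=[[0,0,0.418],[0,0,0.418],[0,0,0.418],[0,0,0.418],[0,0,0.418],[0,0,0.418],[0,0,0.418],[0,0,0.418],[0,0,0.418],[0,0,0.418]], jaw=-0.05, grip_force=30)

```text
time: 1.15
eef_pos: [0.5074, 0.2405, 0.2562]
tool_rot: [-180.0, -0.0, -165.8]
ft_force: [0.3, 1.2, -0.1]
opening: 0.0453
grip_force: 0.0
```

```bash
python3 - <<'E'
from h import *
s=telemetry.read_state(); c=cal("wrist"); p,d=optics.capture("wrist"); print(s['eef_pos'],s['opening'],c['position'],c['orientation'])
cv2.imwrite("pics/w1.png",p[:,:,::-1]); np.savez("w1.npz",p=p,d=d,**c)
X=cloud(c,d);P=X[d>0]
for lo,hi in((.12,.14),(.14,.155),(.155,.17)):
    m=(d>0)&(X[...,2]>lo)&(X[...,2]<hi)&(p.max(2)<120)&(X[...,0]<.56)&(X[...,0]>.45)
    k,l,st,ce=cv2.connectedComponentsWithStats(m.astype(np.uint8))
    for i in range(1,k):
        if st[i,4]>60: Q=X[l==i];print(lo,st[i],ce[i].round(),np.median(Q,0).round(4),Q.min(0).round(4),Q.max(0).round(4),cv2.minAreaRect(1000*Q[:,:2].astype(np.float32)))
E
```

```text
[0.50735124 0.24045603 0.25620483] 0.045266351003155195 [0.4295498  0.21987047 0.39942902] [-1.82413490e+01 -4.65841827e-02  1.04171852e+02]
0.12 [298 217  12  22  93] [305. 223.] [0.5052 0.2247 0.1314] [0.5036 0.2186 0.12  ] [0.5173 0.2292 0.1397] ((509.2840576171875, 226.23936462402344), (15.421296119689941, 6.7230682373046875), 41.04485321044922)
0.12 [344 216  10  26 105] [347. 225.] [0.4971 0.2576 0.1323] [0.4942 0.2551 0.1202] [0.5127 0.2612 0.14  ] ((503.2458801269531, 257.5871276855469), (5.962400436401367, 18.52204132080078), 85.959228515625)
0.14 [295 223  12  26  99] [303. 230.] [0.5057 0.2243 0.1488] [0.5041 0.2176 0.1403] [0.5209 0.2291 0.1548] ((511.4541015625, 225.9081573486328), (18.852834701538086, 6.805379867553711), 37.2910270690918)
0.14 [346 223  11  25  86] [349. 231.] [0.4972 0.2588 0.1473] [0.4942 0.2562 0.14  ] [0.5128 0.2621 0.1544] ((503.3056335449219, 258.6176452636719), (5.754431247711182, 18.682186126708984), 86.1565170288086)
0.155 [294 229  11  25 242] [299. 241.] [0.5126 0.223  0.1618] [0.5045 0.2174 0.1555] [0.5235 0.2282 0.1637] ((513.8600463867188, 223.06443786621094), (18.27555274963379, 7.295028209686279), 15.804558753967285)
0.155 [349 228  10  25 230] [353. 240.] [0.5026 0.2615 0.1618] [0.494  0.2571 0.155 ] [0.5121 0.2673 0.1641] ((502.97357177734375, 262.1253967285156), (17.472272872924805, 6.63546085357666), 15.32764720916748)
```

View pics/w1.png

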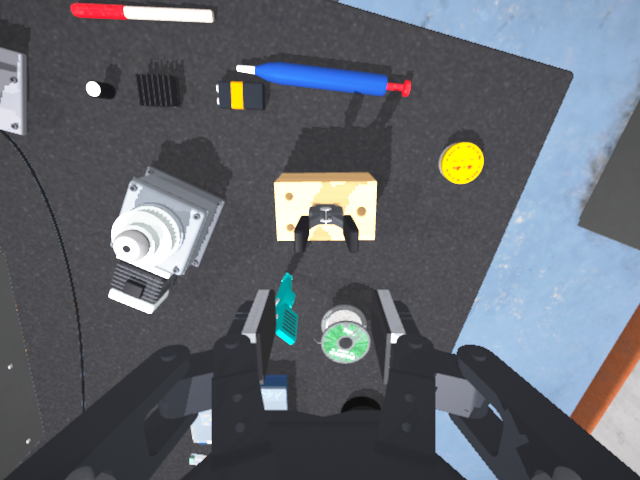

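```bash
python3 - <<'E'
from h import *
z=np.load("w1.npz");c={k:z[k] for k in('fx','fy','cx','cy','position','orientation')};d=z['d'];X=cloud(c,d)
T=R.from_euler('xyz',[180,0,194.2],degrees=True)
for b in((245,285,30,60),(370,285,30,60)):
    x,y,w,h=b;P=X[y:y+h,x:x+w][(d[y:y+h,x:x+w]>0)&(d[y:y+h,x:x+w]<.2)]
    L=T.inv().apply(P-np.array([.5074,.2405,.2562]));print(len(L),L.min(0).round(4),L.max(0).round(4),np.percentile(L,[5,50,95],axis=0).round(4))
E
```

```text
1504 [-0.0108 -0.0351 -0.048 ] [ 0.0124 -0.0228 -0.0041] [[-0.0035 -0.0321 -0.0407]
 [ 0.0103 -0.0249 -0.025 ]
 [ 0.0113 -0.023  -0.0089]]
1427 [-0.0113  0.0215 -0.0478] [ 0.0123  0.0326 -0.0022] [[-0.0054  0.0217 -0.0404]
 [ 0.0102  0.023  -0.0238]
 [ 0.0112  0.0282 -0.0072]]
```

>>> send_rows(travel=[[0.01,0.021,-0.2],[0.01,0.021,-0.2],[0,0,-0.2],[0,0,-0.2],[0,0,-0.2],[0,0,-0.2],[0,0,-0.2],[0,0,0],[0,0,0],[0,0,0]], twist=[[0,0,0.08],[0,0,0.08],[0,0,0],[0,0,0],[0,0,0],[0,0,0],[0,0,0],[0,0,0],[0,0,0],[0,0,0]], jaw=-0.6)

```text
time: 2.2
eef_pos: [0.5075, 0.2441, 0.1869]
tool_rot: [180.0, 0.0, -164.6]
ft_force: [0.2, 0.6, 0.0]
opening: 0.0678
grip_force: 0.0
```

>>> send_rows(travel=[[0.022,-0.016,-0.168],[0,0,-0.168],[0,0,-0.168],[0,0,-0.168],[0,0,-0.168],[0,0,-0.168],[0,0,-0.168],[0,0,-0.168],[0,0,0],[0,0,0]], twist=[[0,0,0.01],[0,0,0],[0,0,0],[0,0,0],[0,0,0],[0,0,0],[0,0,0],[0,0,0],[0,0,0],[0,0,0]])

```text
time: 3.2
eef_pos: [0.5083, 0.2432, 0.1191]
tool_rot: [-180.0, -0.0, -164.6]
ft_force: [0.4, 0.1, 0.3]
opening: 0.0685
grip_force: 0.0
```

>>> send_rows(travel=[[0,0,0],[0,0,0],[0,0,0],[0,0,0],[0,0,0],[0,0,0],[0,0,0],[0,0,0],[0,0,0],[0,0,0]], twist=[[0,0,0],[0,0,0],[0,0,0],[0,0,0],[0,0,0],[0,0,0],[0,0,0],[0,0,0],[0,0,0],[0,0,0]], jaw=-0.05, grip_force=30)

```text
time: 4.2
eef_pos: [0.5089, 0.2433, 0.1201]
tool_rot: [180.0, 0.1, -164.6]
ft_force: [0.3, -0.8, 6.1]
opening: 0.045
grip_force: 9.1
```

>>> send_rows(travel=[[0,0,0.08],[0,0,0.16],[0,0,0.2],[0,0,0.2],[0,0,0.2],[0,0,0.2],[0,0,0.2],[0,0,0.2],[0,0,0.2],[0,0,0.16]], twist=[[0,0,0],[0,0,0],[0,0,0],[0,0,0],[0,0,0],[0,0,0],[0,0,0],[0,0,0],[0,0,0],[0,0,0]])

```text
time: 5.2
eef_pos: [0.5084, 0.2433, 0.2101]
tool_rot: [180.0, 0.0, -164.6]
ft_force: [-0.4, 0.0, -1.8]
opening: 0.0454
grip_force: 8.7
```

```bash
python3 - <<'E'
from h import *
s=telemetry.read_state(); c=cal("wrist"); p,d=optics.capture("wrist"); print(s['eef_pos'],s['tool_rot'],s['opening'],s['grip_force'],s['ft_force'],s['qpos'])
np.savez("w2.npz",p=p,d=d,**c)
a=p[200:440,200:440,::-1]
q,e=optics.capture("scene"); b=q[80:260,200:380,::-1]; np.savez("s2.npz",p=q,d=e)
cv2.imwrite("pics/m2.png",np.hstack([cv2.resize(a,(400,400)),cv2.resize(b,(400,400))]))
E
```

```text
[0.50844795 0.24328003 0.21009644] [ 1.79995707e+02  2.40570143e-02 -1.64553023e+02] 0.04543419560966297 8.739790728141088 [-0.43339503  0.03700472 -1.82233493] [ 2.55699866e+01  6.43977227e+00  9.30045916e+00  9.28362498e+01
 -1.79639552e-06  1.01230087e+01]
```

View pics/m2.png

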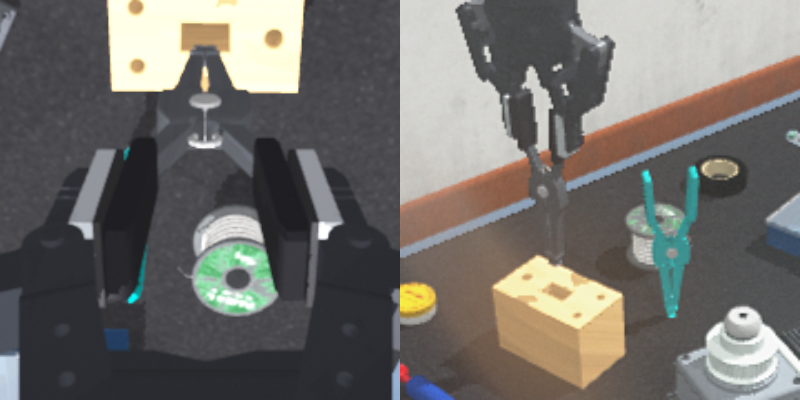

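>>> send_rows(travel=[[-0.05,-0.1,0],[-0.05,-0.2,0],[-0.05,-0.3,0],[-0.05,-0.4,0],[-0.05,-0.5,0],[-0.05,-0.5,0],[-0.05,-0.5,0],[-0.05,-0.5,0],[-0.05,-0.5,0],[-0.05,-0.5,0]], twist=[[0,0,-0.11],[0,0,-0.11],[0,0,-0.11],[0,0,-0.11],[0,0,-0.11],[0,0,-0.11],[0,0,-0.11],[0,0,-0.11],[0,0,-0.11],[0,0,-0.11]])

```text
time: 6.3
eef_pos: [0.4825, 0.0412, 0.2089]
tool_rot: [-180.0, -0.0, -173.5]
ft_force: [0.5, -0.5, -1.0]
opening: 0.0448
grip_force: 8.7
```

>>> send_rows(travel=[[-0.05,-0.5,0],[-0.05,-0.5,0],[-0.05,-0.5,0],[-0.05,-0.5,0],[-0.05,-0.45,0],[-0.05,-0.4,0],[-0.05,-0.3,0],[-0.05,-0.2,0],[0,-0.1,0],[0,0,0]], twist=[[0,0,-0.103],[0,0,-0.103],[0,0,-0.103],[0,0,-0.103],[0,0,-0.103],[0,0,-0.103],[0,0,-0.103],[0,0,-0.103],[0,0,-0.103],[0,0,-0.103]])

```text
time: 7.3
eef_pos: [0.4631, -0.1298, 0.2091]
tool_rot: [-180.0, 0.0, 178.3]
ft_force: [-0.3, -0.1, -1.9]
opening: 0.0448
grip_force: 8.7
```

```bash
python3 - <<'E'
from h import *
s=telemetry.read_state(); c=cal("wrist"); p,d=optics.capture("wrist"); print(s['eef_pos'],s['tool_rot'],s['opening'],s['grip_force'],s['ft_force'])
np.savez("w3.npz",p=p,d=d,tcp=s['eef_pos'],**c)
a=p[150:290,240:400,::-1]
cv2.imwrite("pics/w3.png",cv2.resize(a,(800,700))[:600] if 0 else cv2.resize(a,(680,595),interpolation=cv2.INTER_CUBIC))
E
```

```text
[ 0.46307395 -0.12975226  0.20905978] [-1.79999876e+02  3.25942155e-03  1.78283155e+02] 0.0448074325410677 8.741487326624338 [-0.29373335 -0.12419206 -1.90012176]
```

View pics/w3.png

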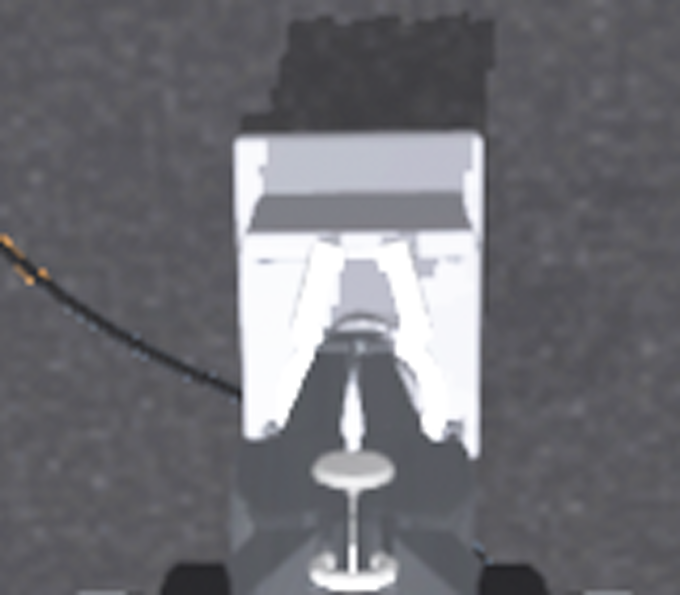

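>>> send_rows(travel=[[0,-0.1,0],[0,-0.2,0],[0,-0.2,0],[0,-0.2,0],[0,-0.2,0],[0,-0.1,0],[0,0,0],[0,0,0],[0,0,0],[0,0,0]], twist=[[0,0,0],[0,0,0],[0,0,0],[0,0,0],[0,0,0],[0,0,0],[0,0,0],[0,0,0],[0,0,0],[0,0,0]])

```text
time: 8.35
eef_pos: [0.4634, -0.179, 0.2091]
tool_rot: [180.0, 0.0, 178.4]
ft_force: [-0.4, -0.8, -0.7]
opening: 0.0447
grip_force: 8.7
```

```bash
python3 - <<'E'
from h import *
s=telemetry.read_state(); c=cal("wrist"); p,d=optics.capture("wrist"); print(s['eef_pos'],s['tool_rot'],s['opening'])
np.savez("w4.npz",p=p,d=d,tcp=s['eef_pos'],**c)
a=p[170:290,310:450,::-1]
X=cloud(c,d)
m=(d>0)&(abs(X[...,2]-.0515)<.006)&(abs(X[...,0]-.475)<.05)&(abs(X[...,1]+.13)<.035)
mm=m&(p.min(2)>=np.percentile(p.min(2)[m],50))
print(np.percentile(p.min(2)[m],[5,25,50,75,95]),np.median(X[mm],0))
b=np.where(m,p.min(2),0).astype(np.uint8)[170:290,310:450]
cv2.imwrite("pics/w4.png",np.hstack([cv2.resize(a,(400,343),interpolation=cv2.INTER_CUBIC),cv2.cvtColor(cv2.resize(b,(400,343),interpolation=cv2.INTER_NEAREST),8)]))
E
```

```text
[ 0.4634039  -0.17900007  0.20914863] [1.79999400e+02 6.12130039e-03 1.78432053e+02] 0.04471514633765721
[168. 236. 248. 255. 255.] [ 0.48355186 -0.13219617  0.05306649]
```

View pics/w4.png

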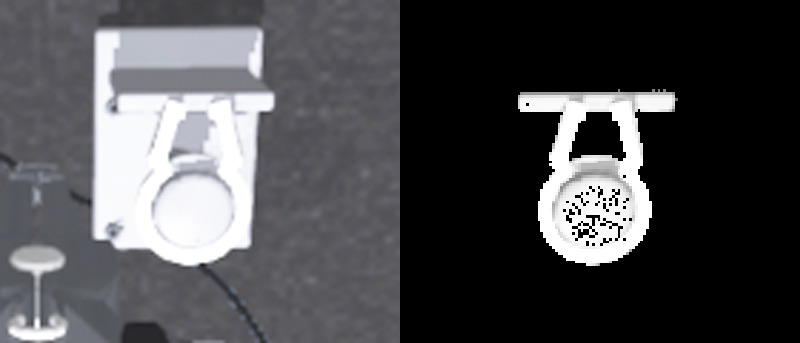

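```bash
cat >> h.py <<'E'
def circfit(P):
    A=np.c_[2*P,np.ones(len(P))]; s=np.linalg.lstsq(A,(P**2).sum(1),rcond=None)[0]
    r=np.sqrt(s[2]+s[0]**2+s[1]**2); return s[:2],r
E
python3 - <<'E'
from h import *
z=np.load("w4.npz");c={k:z[k] for k in('fx','fy','cx','cy','position','orientation')};p,d=z['p'],z['d'];X=cloud(c,d)
m=(d>0)&(abs(X[...,2]-.0515)<.006)&(abs(X[...,0]-.475)<.05)&(abs(X[...,1]+.13)<.035)
r=(m&(p.min(2)>=251)).astype(np.uint8)
v,u=np.nonzero(m); B=np.array([.487,-.132])
Q=ray(c,u.astype(float),v.astype(float),.0525)[:,:2]
# outer edge of ring: contour points on +x half
k,_=cv2.findContours(m.astype(np.uint8),cv2.RETR_EXTERNAL,cv2.CHAIN_APPROX_NONE)
k=max(k,key=cv2.contourArea)[:,0].astype(float)
# push half a pixel outwards
cen=np.array([377.5,242.5]);k=k+.5*(k-cen)/np.linalg.norm(k-cen,axis=1)[:,None]
E=ray(c,k[:,0],k[:,1],.0525)[:,:2]
for i in range(4):
    f=E[(E[:,0]>B[0]-.006)&(abs(np.hypot(*(E-B).T)-.019)<.003)]; B,rad=circfit(f)
print('outer',B.round(4),rad.round(4),len(f))
# lugs: white pixels with x in range
v,u=np.nonzero(r); W=ray(c,u.astype(float),v.astype(float),.0525)[:,:2]
for lo in (-.0305,-.0275,-.0245,-.0215):
    w=W[(W[:,0]-B[0]>lo)&(W[:,0]-B[0]<lo+.003)]; y=w[:,1]-B[1]
    print(lo,len(w),'R',y[y<0].min().round(4),y[y<0].max().round(4),'L',y[y>0].min().round(4),y[y>0].max().round(4),'mid',(y[y<0].mean()+y[y>0].mean())/2)
# wall edge line for yaw, foot yaw
wv=(d>0)&(abs(X[...,2]-.0500)<.004)&(X[...,0]<.456)&(abs(X[...,1]+.13)<.04)&m
P=X[wv][:,:2].astype(np.float32);print('wall',cv2.minAreaRect(1000*P),np.median(X[wv][:,2]))
mt=m&(abs(X[...,0]-B[0])<.012); print('z',np.median(X[r.astype(bool)][:,2]))
# plier tips, in tool frame from w3,w4 depth & lateral
for n in("w3","w4"):
    z=np.load(n+".npz");cc={k:z[k] for k in('fx','fy','cx','cy','position','orientation')};dd=z['d']
    Y=R.from_euler('xyz',[180,0,178.35],degrees=True).inv().apply((cloud(cc,dd)-z['tcp']).reshape(-1,3)).reshape(480,640,3)
    for zz in(.095,.1,.105,.11):
        q=Y[(dd>0)&(abs(Y[...,2]-zz)<.0025)&(abs(Y[...,0])<.015)&(abs(Y[...,1])<.015)]
        if len(q): print(n,zz,len(q),q.min(0).round(4),q.max(0).round(4))
# top view
z=np.load("top0.npz");ct=cal("top");pt=z['p']; b=np.zeros((480,640),np.uint8); b[230:290,370:420]=(pt.min(2)>225)[230:290,370:420]
E
```

```text
outer [ 0.4899 -0.1293] 0.0186 64
-0.0305 33 R -0.0111 -0.0066 L 0.007 0.0116 mid 0.000103779034389892
-0.0275 35 R -0.012 -0.0075 L 0.008 0.0127 mid 0.00021251383656099247
-0.0245 32 R -0.0129 -0.0083 L 0.009 0.0128 mid 7.036422367093925e-05
-0.0215 39 R -0.0147 -0.0092 L 0.0091 0.0138 mid 0.00012878921519502394
wall ((453.3063659667969, -128.64874267578125), (50.026893615722656, 5.361112594604492), 89.26917266845703) 0.05044231057401227
z 0.05306283301424597
w3 0.095 45 [-0.002  -0.0081  0.0926] [0.0041 0.0066 0.0974]
w3 0.1 55 [-0.0041 -0.0075  0.0976] [0.0044 0.0061 0.1024]
w3 0.105 38 [-0.0036 -0.0076  0.1026] [0.0045 0.0061 0.1073]
w3 0.11 27 [ 0.0028 -0.0062  0.1075] [0.0045 0.004  0.1125]
w4 0.095 44 [-0.0015 -0.0081  0.0927] [0.0038 0.0067 0.0973]
w4 0.1 60 [-0.0041 -0.0076  0.0976] [0.0044 0.0061 0.1024]
w4 0.105 39 [-0.0033 -0.0068  0.1027] [0.0042 0.0061 0.1073]
w4 0.11 27 [ 0.0028 -0.0062  0.1083] [0.0041 0.004  0.1122]
```

>>> send_rows(travel=[[0.01,0.1,0],[0.01,0.2,0],[0.01,0.2,0],[0.01,0.2,0],[0.01,0.2,-0.1],[0,0.114,-0.1],[0,0,-0.2],[0,0,-0.2],[0,0,-0.1],[0,0,0]], twist=[[0,0,0.03],[0,0,0.03],[0,0,0.03],[0,0,0.03],[0,0,0.02],[0,0,0],[0,0,0],[0,0,0],[0,0,0],[0,0,0]])

```text
time: 9.4
eef_pos: [0.4653, -0.1288, 0.1729]
tool_rot: [180.0, -0.1, 179.5]
ft_force: [0.0, -0.2, -1.3]
opening: 0.0449
grip_force: 8.7
```

```bash
python3 - <<'E'
from h import *
s=telemetry.read_state(); c=cal("wrist"); p,d=optics.capture("wrist"); print(s['eef_pos'],s['tool_rot'],s['opening'])
np.savez("w5.npz",p=p,d=d,tcp=s['eef_pos'],**c)
q,e=optics.capture("scene"); np.savez("s5.npz",p=q,d=e)
a=p[160:270,260:390,::-1];b=q[240:400,330:450,::-1]
cv2.imwrite("pics/m5.png",np.hstack([cv2.resize(a,(480,406),interpolation=cv2.INTER_CUBIC),cv2.resize(b,(305,406),interpolation=cv2.INTER_CUBIC)]))
E
```

```text
[ 0.46534579 -0.12875745  0.17286493] [ 1.79976459e+02 -9.81816421e-02  1.79497393e+02] 0.04487706869977396
```

View pics/m5.png

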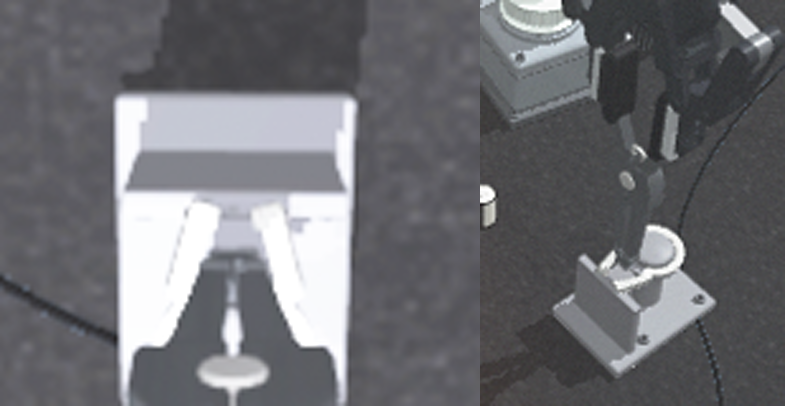

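>>> send_rows(travel=[[0.012,0.016,0],[0,0,-0.03],[0,0,-0.04],[0,0,-0.04],[0,0,-0.04],[0,0,-0.04],[0,0,-0.04],[0,0,-0.03],[0,0,0],[0,0,0]], twist=[[0,0,0],[0,0,0],[0,0,0],[0,0,0],[0,0,0],[0,0,0],[0,0,0],[0,0,0],[0,0,0],[0,0,0]])

```text
time: 10.5
eef_pos: [0.4665, -0.1278, 0.1611]
tool_rot: [-180.0, -0.0, 179.5]
ft_force: [0.2, -0.3, -1.8]
opening: 0.0447
grip_force: 8.7
```

>>> send_rows(travel=[[0,0,-0.018],[0,0,-0.018],[0,0,0],[0,0,0],[0,0,0],[0,0,0],[0,0,0],[0,0,0],[0,0,0],[0,0,0]], twist=[[0,0,0],[0,0,0],[0,0,0],[0,0,0],[0,0,0],[0,0,0],[0,0,0],[0,0,0],[0,0,0],[0,0,0]])

```text
time: 11.5
eef_pos: [0.4665, -0.1278, 0.1593]
tool_rot: [-180.0, 0.0, 179.5]
ft_force: [-0.2, -0.2, -1.1]
opening: 0.0447
grip_force: 8.7
```

>>> send_rows(travel=[[0,0,0.01],[0,0,0.01],[0,0,0.01],[0,0,0.005],[0,0,0],[0,0,0],[0,0,0],[0,0,0],[0,0,0],[0,0,0]], twist=[[0,0,0],[0,0,0],[0,0,0],[0,0,0],[0,0,0],[0,0,0],[0,0,0],[0,0,0],[0,0,0],[0,0,0]], jaw=0.1, grip_force=50)

```text
time: 12.5
eef_pos: [0.4665, -0.1278, 0.161]
tool_rot: [180.0, -0.0, 179.5]
ft_force: [0.5, 0.0, -0.5]
opening: 0.0388
grip_force: 12.3
```

```bash
python3 - <<'E'
from h import *
s=telemetry.read_state(); c=cal("wrist"); p,d=optics.capture("wrist"); print(s['eef_pos'],s['tool_rot'],s['opening'],s['grip_force'],s['ft_force'])
np.savez("w6.npz",p=p,d=d,tcp=s['eef_pos'],**c)
q,e=optics.capture("scene"); np.savez("s6.npz",p=q,d=e)
a=p[160:270,260:390,::-1];b=q[290:390,345:445,::-1]
cv2.imwrite("pics/m6.png",np.hstack([cv2.resize(a,(400,406),interpolation=cv2.INTER_CUBIC),cv2.resize(b,(400,406),interpolation=cv2.INTER_CUBIC)]))
E
```

```text
[ 0.46645352 -0.12778976  0.16100543] [ 1.79998847e+02 -4.47882804e-03  1.79524719e+02] 0.038820278307913854 12.298806756734848 [ 0.54567614  0.03964353 -0.50177701]
```

View pics/m6.png

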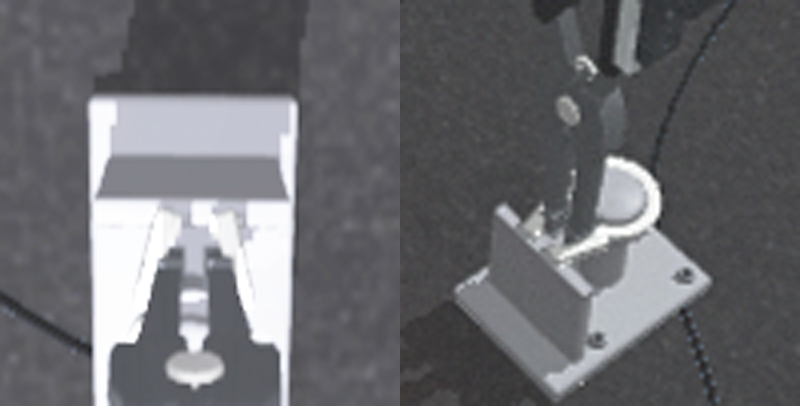

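>>> send_rows(travel=[[0,0,0.01],[0,0,0.005],[0,0,0.004],[0,0,0],[0,0,0],[0,0,0],[0,0,0],[0,0,0],[0,0,0],[0,0,0]], twist=[[0,0,0],[0,0,0],[0,0,0],[0,0,0],[0,0,0],[0,0,0],[0,0,0],[0,0,0],[0,0,0],[0,0,0]], jaw=0.2)

```text
time: 13.6
eef_pos: [0.4666, -0.1278, 0.1621]
tool_rot: [-180.0, 0.0, 179.5]
ft_force: [0.3, -0.5, 5.0]
opening: 0.0346
grip_force: 21.8
```

>>> send_rows(travel=[[0,0,0.007],[0,0,0.003],[0,0,0.002],[0,0,0],[0,0,0],[0,0,0],[0,0,0],[0,0,0],[0,0,0],[0,0,0]], twist=[[0,0,0],[0,0,0],[0,0,0],[0,0,0],[0,0,0],[0,0,0],[0,0,0],[0,0,0],[0,0,0],[0,0,0]], jaw=0.28)

```text
time: 14.6
eef_pos: [0.4665, -0.128, 0.1627]
tool_rot: [-180.0, 0.0, 179.5]
ft_force: [-0.4, -1.2, 5.2]
opening: 0.0313
grip_force: 27.9
```

>>> send_rows(travel=[[0,0,0.006],[0,0,0.006],[0,0,0],[0,0,0],[0,0,0],[0,0,0],[0,0,0],[0,0,0],[0,0,0],[0,0,0]], twist=[[0,0,0],[0,0,0],[0,0,0],[0,0,0],[0,0,0],[0,0,0],[0,0,0],[0,0,0],[0,0,0],[0,0,0]])

```text
time: 15.6
eef_pos: [0.4664, -0.1277, 0.1631]
tool_rot: [180.0, -0.0, 179.5]
ft_force: [1.1, -1.1, 0.7]
opening: 0.0316
grip_force: 25.7
```

```bash
python3 - <<'E'
from h import *
s=telemetry.read_state(); c=cal("wrist"); p,d=optics.capture("wrist"); print(s['eef_pos'],s['opening'],s['grip_force'],s['ft_force'])
np.savez("w7.npz",p=p,d=d,tcp=s['eef_pos'],**c)
q,e=optics.capture("scene"); np.savez("s7.npz",p=q,d=e)
X=cloud(c,d); m=(d>0)&(p.min(2)>235)&(abs(X[...,2]-.0525)<.008)&(X[...,0]>.45)&(X[...,0]<.475)&(abs(X[...,1]+.129)<.025)
for lo in (.456,.459,.462,.465,.468):
    w=X[m&(X[...,0]>lo)&(X[...,0]<lo+.003)]; y=w[:,1]+.129
    for sg in(-1,1):
        k=y*sg>0.002
        if k.sum()>5: print(lo,sg,k.sum(),y[k].min().round(4),y[k].max().round(4),np.median(w[k][:,2]).round(4))
# tips heights
T=R.from_euler('xyz',s['tool_rot'],degrees=True).inv()
dark=(d>0)&(p.max(2)<130)&(abs(X[...,0]-.4665)<.02)&(abs(X[...,1]+.1286)<.02)&(X[...,2]<.065)
print(dark.sum(),X[dark].min(0).round(4),X[dark].max(0).round(4))
E
```

```text
[ 0.46643326 -0.12770616  0.16310878] 0.03155551920790651 25.749012040905654 [ 1.08317262 -1.1326145   0.70576119]
0.456 -1 45 -0.0236 -0.0079 0.0529
0.456 1 44 0.0022 0.0241 0.0518
0.459 -1 23 -0.0158 -0.0102 0.0531
0.459 1 21 0.0107 0.0162 0.0528
0.462 -1 12 -0.0166 -0.0127 0.0531
0.465 -1 11 -0.0168 -0.0151 0.0529
0.465 1 9 0.0154 0.017 0.0532
0.468 -1 14 -0.0176 -0.0152 0.0532
0.468 1 9 0.0154 0.0171 0.0533
49 [ 0.4621 -0.142   0.008 ] [ 0.4844 -0.1162  0.065 ]
```

>>> send_rows(travel=[[0,0,0.004],[0,0,0.004],[0,0,0.004],[0,0,0.004],[0,0,0.004],[0,0,0],[0,0,0],[0,0,0],[0,0,0],[0,0,0]], twist=[[0,0,0],[0,0,0],[0,0,0],[0,0,0],[0,0,0],[0,0,0],[0,0,0],[0,0,0],[0,0,0],[0,0,0]], jaw=0.42)

```text
time: 16.7
eef_pos: [0.4665, -0.1278, 0.1642]
tool_rot: [-180.0, -0.0, 179.5]
ft_force: [0.5, 0.3, -1.9]
opening: 0.0254
grip_force: 30.4
```

>>> send_rows(travel=[[0,0,0.004],[0,0,0.004],[0,0,0.002],[0,0,0],[0,0,0],[0,0,0],[0,0,0],[0,0,0],[0,0,0],[0,0,0]], twist=[[0,0,0],[0,0,0],[0,0,0],[0,0,0],[0,0,0],[0,0,0],[0,0,0],[0,0,0],[0,0,0],[0,0,0]], jaw=0.6)

```text
time: 17.7
eef_pos: [0.4665, -0.1278, 0.1647]
tool_rot: [-180.0, 0.0, 179.5]
ft_force: [0.3, 0.2, -1.2]
opening: 0.0216
grip_force: 49.6
```

>>> send_rows(travel=[[0,0,0.01],[0,0,0.02],[0,0,0.03],[0,0,0.04],[0,0,0.05],[0,0,0.06],[0,0,0.08],[0,0,0.08],[0,0,0.05],[0,0,0]], twist=[[0,0,0],[0,0,0],[0,0,0],[0,0,0],[0,0,0],[0,0,0],[0,0,0],[0,0,0],[0,0,0],[0,0,0]])

```text
time: 18.7
eef_pos: [0.4667, -0.1278, 0.1862]
tool_rot: [-180.0, 0.0, 179.5]
ft_force: [0.0, -0.4, -0.7]
opening: 0.0211
grip_force: 49.6
```

```bash
python3 - <<'E'
from h import *
s=telemetry.read_state(); c=cal("wrist"); p,d=optics.capture("wrist"); print(s['eef_pos'],s['opening'],s['grip_force'],s['ft_force'])
np.savez("w8.npz",p=p,d=d,tcp=s['eef_pos'],rot=s['tool_rot'],**c)
q,e=optics.capture("scene"); np.savez("s8.npz",p=q,d=e); t,f=optics.capture("top"); np.savez("t8.npz",p=t,d=f)
X=cloud(c,d); m=(d>0)&(p.min(2)>215)&(abs(X[...,2]-.0735)<.012)&(abs(X[...,0]-.475)<.04)&(abs(X[...,1]+.129)<.035)
print(m.sum(),np.median(X[m],0),X[m].min(0),X[m].max(0))
for n,pp,dd,b in(("scene",q,e,(345,270,100,120)),("top",t,f,(370,220,60,70))):
    Y=cloud(cal(n),dd);m=(dd>0)&(pp.min(2)>190)&(Y[...,2]>.064)&(Y[...,2]<.085)&(abs(Y[...,0]-.475)<.05)&(abs(Y[...,1]+.129)<.04)
    print(n,m.sum(),np.median(Y[m],0) if m.any() else '')
a=p[160:290,250:400,::-1];b=q[260:380,345:445,::-1]
cv2.imwrite("pics/m8.png",np.hstack([cv2.resize(a,(460,400),interpolation=cv2.INTER_CUBIC),cv2.resize(b,(333,400),interpolation=cv2.INTER_CUBIC)]))
E
```

```text
[ 0.4666653  -0.12782924  0.18616944] 0.021084663803276907 49.605254328780575 [ 0.0305882  -0.4021855  -0.71387521]
272 [ 0.4598097  -0.14633836  0.0753637 ] [ 0.4528171  -0.15176839  0.06950781] [ 0.48180236 -0.10650702  0.08276375]
scene 143 [ 0.48392841 -0.14328514  0.0736575 ]
top 6 [ 0.50321406 -0.12731439  0.07490445]
```

View pics/m8.png

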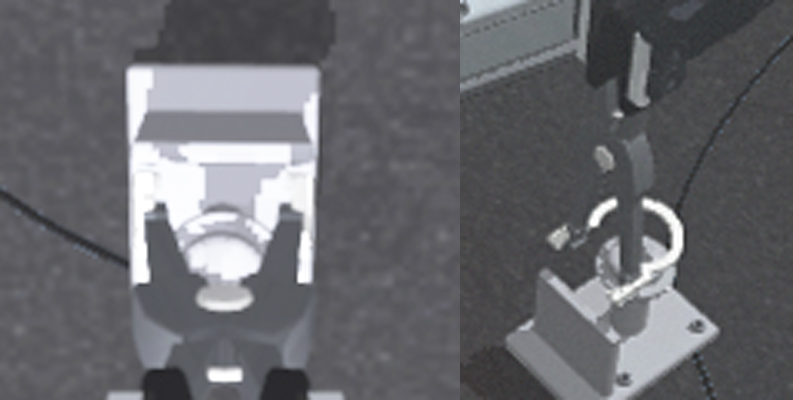

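The ring is off the post, held by both lugs (tips at (160,215) and (285,215) in the left crop) and level. Next I carry it over to the shaft, turned so that the scene camera can see the bore.

>>> send_rows(travel=[[0,0,0.06],[0,0,0.12],[0,0,0.16],[0,0,0.16],[0,0,0.16],[0,0,0.16],[0,0,0.16],[0,0,0.16],[0,0,0.16],[0,0,0.1]], twist=[[0,0,-0.2],[0,0,-0.4],[0,0,-0.56],[0,0,-0.56],[0,0,-0.56],[0,0,-0.56],[0,0,-0.56],[0,0,-0.56],[0,0,-0.56],[0,0,-0.56]])

```text
time: 19.85
eef_pos: [0.4665, -0.1278, 0.2564]
tool_rot: [180.0, 0.0, 138.6]
ft_force: [0.4, 0.8, -2.1]
opening: 0.021
grip_force: 49.6
```

>>> send_rows(travel=[[0.043,0.088,0],[0.086,0.177,0],[0.107,0.221,0],[0.129,0.265,0],[0.129,0.265,0],[0.129,0.265,0],[0.129,0.265,0],[0.129,0.265,0],[0.129,0.265,0],[0.129,0.265,0]], twist=[[0,0,-0.611],[0,0,-0.611],[0,0,-0.611],[0,0,-0.611],[0,0,-0.611],[0,0,-0.611],[0,0,-0.611],[0,0,-0.611],[0,0,-0.611],[0,0,-0.611]])

```text
time: 20.85
eef_pos: [0.5237, -0.0102, 0.2558]
tool_rot: [-180.0, -0.0, 89.7]
ft_force: [0.6, -0.5, -1.1]
opening: 0.0213
grip_force: 49.6
```

>>> send_rows(travel=[[0.129,0.265,0],[0.129,0.265,0],[0.129,0.265,0],[0.129,0.265,0],[0.129,0.265,0],[0.107,0.221,0],[0.107,0.221,0],[0.086,0.177,0],[0.064,0.133,0],[0,0,0]], twist=[[0,0,0],[0,0,0],[0,0,0],[0,0,0],[0,0,0],[0,0,0],[0,0,0],[0,0,0],[0,0,0],[0,0,0]])

```text
time: 21.85
eef_pos: [0.5741, 0.0938, 0.2554]
tool_rot: [-180.0, 0.0, 90.0]
ft_force: [-0.5, -0.3, -1.5]
opening: 0.0215
grip_force: 49.6
```

```bash
python3 - <<'E'
from h import *
s=telemetry.read_state(); print(s['eef_pos'],s['tool_rot'],s['opening'],s['grip_force'],s['ft_force'],s['qpos'].round(1))
for n in("scene","top","wrist"):
    c=cal(n);p,d=optics.capture(n); np.savez(n[0]+"9.npz",p=p,d=d,tcp=s['eef_pos'],rot=s['tool_rot'],**c)
    X=cloud(c,d);g=(d>0)&(abs(X[...,0]-.574)<.05)&(abs(X[...,1]-.073)<.045)&(p.min(2)>170)
    for a,b in((.092,.1),(.1,.107),(.107,.115),(.13,.16)):
        m=g&(X[...,2]>a)&(X[...,2]<b)
        if m.sum()>5: print(n,a,m.sum(),np.median(X[m],0).round(4),X[m].min(0).round(4),X[m].max(0).round(4))
    v,u=np.nonzero(g&(X[...,2]>.13)&(X[...,2]<.16)); 
    if len(u): print(n,u.min(),u.max(),v.min(),v.max())
E
```

```text
[0.57414683 0.09383988 0.25540409] [-1.79978492e+02  1.47434310e-03  9.00491923e+01] 0.021529415368247984 49.60481120069744 [-0.54663216 -0.32046847 -1.46474951] [ 9.3 10.1 18.5 98.4  0.  99.2]
scene 0.092 69 [0.5679 0.0616 0.0946] [0.5553 0.0541 0.0921] [0.5904 0.0913 0.0983]
scene 0.1 24 [0.5751 0.0607 0.1056] [0.5647 0.0579 0.1011] [0.5837 0.0865 0.107 ]
scene 0.107 92 [0.5732 0.0705 0.1094] [0.5634 0.0599 0.107 ] [0.5861 0.0845 0.1122]
scene 0.13 112 [0.5683 0.072  0.143 ] [0.5491 0.0518 0.14  ] [0.5939 0.1067 0.1449]
scene 332 365 194 214
wrist 0.092 216 [0.5737 0.0867 0.0965] [0.5587 0.0712 0.0925] [0.5905 0.0911 0.0999]
wrist 0.1 49 [0.5809 0.0867 0.1055] [0.5674 0.081  0.1002] [0.5883 0.0879 0.107 ]
wrist 0.107 512 [0.5747 0.0771 0.1109] [0.562  0.0633 0.107 ] [0.5881 0.0879 0.1129]
wrist 0.13 283 [0.5908 0.0995 0.1449] [0.5509 0.077  0.1395] [0.5966 0.1063 0.1539]
wrist 294 352 216 251
```

```bash
cat > fit.py <<'E'
from h import *
from scipy.optimize import least_squares
def load(n):
    z=np.load(n);return {k:z[k] for k in('fx','fy','cx','cy','position','orientation')},z['p'],z['d'],z['tcp'],z['rot']
def edge(mask,c,z,up=0):
    k,_=cv2.findContours(mask.astype(np.uint8),cv2.RETR_EXTERNAL,cv2.CHAIN_APPROX_NONE)
    k=max(k,key=len)[:,0].astype(float); m=k.mean(0); k+=.5*(k-m)/np.linalg.norm(k-m,axis=1)[:,None]
    return ray(c,k[:,0],k[:,1],z)[:,:2]
def robcirc(P,B,r,tol=.0015,it=6,fix=False):
    B=np.array(B)
    for i in range(it):
        f=P[abs(np.hypot(*(P-B).T)-r)<tol]
        if fix: B=least_squares(lambda b:np.hypot(*(f-b).T)-r,B).x
        else: B,r=circfit(f)
    return B.round(5),round(float(r),5),len(f),np.std(np.hypot(*(f-B).T)-r).round(5)
E
python3 - <<'E'
from fit import *
for n in("s9","w9"):
    c,p,d,tcp,rot=load(n+".npz");X=cloud(c,d)
    m=(d>0)&(abs(X[...,2]-.1115)<.0045)&(np.hypot(X[...,0]-.574,X[...,1]-.073)<.017)
    E=edge(m,c,.1105); print(n,'shaft end',robcirc(E,[.574,.073],.0115,fix=True,tol=.003),robcirc(E,[.574,.073],.0115))
    r=(d>0)&(X[...,2]>.136)&(X[...,2]<.152)&(np.hypot(X[...,0]-.574,X[...,1]-.073)<.045)&(p.min(2)>150)
    print(n,'ring px',r.sum())
    v,u=np.nonzero(r);W=ray(c,u.astype(float),v.astype(float),.1433)[:,:2]
    a=np.degrees(np.arctan2(W[:,1]-.073,W[:,0]-.574));rr=np.hypot(W[:,0]-.574,W[:,1]-.073)
    for k in range(-180,180,30):
        s=(a>=k)&(a<k+30)
        if s.any(): print(k,s.sum(),rr[s].min().round(4),rr[s].max().round(4),rr[s].mean().round(4),np.median(X[r][s][:,2]).round(4))
E
```

```text
s9 shaft end (array([0.57241, 0.07192]), 0.0115, 26, np.float64(0.00077)) (array([0.57234, 0.07177]), 0.01269, 26, np.float64(0.00076))
s9 ring px 124
-180 14 0.0195 0.0253 0.0223 0.1433
-150 13 0.0189 0.023 0.0207 0.1431
-120 12 0.0163 0.022 0.0191 0.1435
-90 9 0.0153 0.0198 0.0174 0.1434
-60 9 0.0137 0.0175 0.0156 0.1424
-30 8 0.0141 0.0178 0.0161 0.1428
0 8 0.014 0.0183 0.0162 0.1429
30 14 0.016 0.0252 0.0207 0.1427
60 5 0.0318 0.0378 0.0344 0.1425
120 19 0.0209 0.0409 0.0314 0.1427
150 13 0.0214 0.0282 0.0241 0.1425
w9 shaft end (array([0.57454, 0.07583]), 0.0115, 82, np.float64(0.00083)) (array([0.57417, 0.07539]), 0.01226, 69, np.float64(0.00064))
w9 ring px 305
0 9 0.0203 0.0253 0.0229 0.1449
30 130 0.0239 0.0386 0.0319 0.1448
60 12 0.0283 0.0366 0.0344 0.1451
90 12 0.0339 0.0378 0.036 0.1448
120 126 0.0242 0.0395 0.0328 0.1451
150 16 0.0208 0.0267 0.0234 0.1449
```

```bash
cat >> fit.py <<'E'
def ringres(q,W,phi,h=.01665,rm=.01665):
    o=q[:2];th=q[2]
    L=(W-o)@np.array([[np.cos(phi),-np.sin(phi)],[np.sin(phi),np.cos(phi)]])  # into ring frame
    sg=np.where(L[:,1]>0,1,-1)
    # left half turned outwards about hinge (h,0)
    cx=h*(1-np.cos(th));cy=sg*h*np.sin(th)
    return np.hypot(L[:,0]-cx,L[:,1]-cy)-rm
def ringfit(W,phi,o0):
    f=W
    q=np.r_[o0,.25]
    for i in range(8):
        r=ringres(q,W,phi); f=W[abs(r)<(.005 if i<2 else .0032)]
        q=least_squares(ringres,q,args=(f,phi),x_scale=[.001,.001,.01]).x
    b=q[:2]-.0027*np.array([np.cos(phi),np.sin(phi)])
    return q.round(5),'bore',b.round(5),len(f),np.std(ringres(q,f,phi)).round(5)
def rings(n,zt,axis=(.5725,.0728),R0=.03):
    c,p,d,tcp,rot=load(n);X=cloud(c,d)
    phi=np.radians(rot[2]-180)
    m=(d>0)&(abs(X[...,2]-zt)<.005)&(np.hypot(X[...,0]-axis[0],X[...,1]-axis[1])<R0)&(p.min(2)>150)
    W=X[m]; L=(W[:,:2]-axis)@np.array([np.cos(phi),np.sin(phi)])
    Z=W[L>-.014]; W2=Z[:,:2]
    A=np.c_[W-np.mean(W,0)]; pl=np.linalg.lstsq(np.c_[W[:,:2]-W[:,:2].mean(0),np.ones(len(W))],W[:,2],rcond=None)[0]
    print(n,'ring',len(W2),ringfit(W2,phi,np.array(axis)),'z',pl.round(4),'tcp',tcp.round(4))
def shaft(n,z0=.0725):
    c,p,d,*_=load(n) if n!='s0' else (cal('scene'),*[np.load('scene0.npz')[k] for k in 'pd'])
    X=cloud(c,d)
    for zz,r in((.084,.029),(.096,.0185),(.1105,.0115)):
        m=(d>0)&(abs(X[...,2]-zz)<.002)&(np.hypot(X[...,0]-.5735,X[...,1]-.073)<r+.004)
        if m.sum()>10: 
            Q=1000*X[m][:,:2].astype(np.float32); print(n,zz,cv2.minEnclosingCircle(Q),Q.mean(0),len(Q))
E
python3 - <<'E'
from fit import *
rings("s9.npz",.1433); shaft("s0"); shaft("s9.npz"); shaft("w9.npz")
E
```

```text
s9.npz ring 93 (array([0.57056, 0.07319, 0.19264]), 'bore', array([0.57056, 0.07589]), 89, np.float64(0.00155)) z [-0.0085 -0.0216  0.143 ] tcp [0.5741 0.0938 0.2554]
s0 0.084 ((572.529541015625, 72.68072509765625), 29.323461532592773) [566.2603   65.92796] 230
s0 0.096 ((572.763671875, 71.67081451416016), 18.48589324951172) [566.7494   66.16918] 69
s0 0.1105 ((573.0993041992188, 71.9029541015625), 13.225767135620117) [572.73505   72.076706] 85
s9.npz 0.084 ((573.070068359375, 72.97342681884766), 29.733057022094727) [566.7844   66.48573] 220
s9.npz 0.096 ((572.7169189453125, 71.7259521484375), 18.18094825744629) [567.299    66.40496] 63
s9.npz 0.1105 ((574.861328125, 72.4438705444336), 12.597457885742188) [572.63684   72.302216] 71
w9.npz 0.084 ((578.1494140625, 74.85995483398438), 28.658958435058594) [577.8306   88.96611] 660
w9.npz 0.096 ((574.75439453125, 79.25049591064453), 16.624311447143555) [573.45953  85.11012] 209
w9.npz 0.1105 ((575.3712158203125, 74.72750091552734), 13.04423999786377) [575.0188    75.346634] 512
```

```bash
python3 - <<'E'
from fit import *
c,p,d,tcp,rot=load("s9.npz");X=cloud(c,d)
m=(d>0)&(abs(X[...,2]-.143)<.006)&(np.hypot(X[...,0]-.573,X[...,1]-.073)<.045)
v,u=np.nonzero(m)
print(u.min(),u.max(),v.min(),v.max())
A=np.full((v.max()-v.min()+1,u.max()-u.min()+1),'   .')
g=p.min(2)
for i,j in zip(v,u): A[i-v.min(),j-u.min()]=f"{g[i,j]:4d}"
print("\n".join("".join(r) for r in A))
W=ray(c,u.astype(float),v.astype(float),.1433)[:,:2]; k=g[m]>150; W=W[k]
for x0 in np.arange(.550,.592,.004):
    s=abs(W[:,0]-x0)<.002
    if s.any(): print(x0.round(3),(1000*np.sort(W[s][:,1])).round(1))
E
```

```text
332 365 194 215
   .   .   .   .   .   .   .   .   .   .   .   .   .   .   .   .   .   . 176   .   .   .   .   .   .   .   .   .   .   .   .   .   .   .
   .   .   .   .   .   .   .   .   .   .   .   .   .   .   .   .   . 241 235   .   .   .   .   .   .   .   .   .   .   .   .   .   .   .
   .   .   .   .   .   .   .   .   .   .   .   .   .   .   .   .   . 204 233  80   .   .   . 129 112   .   .   .   .   .   .   .   .   .
   .   .   .   .   .   .   .   .   .   .   .   .   .   .   .   .   .   .   .  81  93 116 126 130 141   .   .   .   .   .   .   .   .   .
   .   .   .   .   .   .   .   .   .   .   .   .   .   .   .   .   .   .   .  76  83 102 128 152 225 190   .   .   .   .   .   .   .   .
   .   .   .   .   .   .   .   .   .   .   .   .   .   .   .   .   .   .   .  81  80  96 125 171 242 244 236   .   .   .   .   .   .   .
   .   .   .   .   .   .   .   .   .   .   .   .   .   .   .   .   .   .   .  85  83  89  96 171 254 243 207   .   .   .   .   .   .   .
   .   .   .   .   .   .   .   .   .   .   .   .   .   .   .   .   .   .   .   .  93  92  90 128 226 225 245 247 220   .   . 
[... 2013 characters left out ...]
8  89.   90.   91.1  92.3  93.3  96.7 100.  103.4 104.5 105.5]
0.554 [ 59.9  61.   62.1  64.2  65.2  66.3  67.4  68.4  69.5  72.7  77.   80.3
  82.4  83.5  84.6  85.7  86.8  87.9  90.1  91.2 102.3 105.7 106.7]
0.558 [56.8 57.8 58.9 61.  62.1 63.1 84.6]
0.562 [53.6 54.6 55.7 57.8 58.9 59.9]
0.566 [54.6 55.7 56.7 57.8]
0.57 [52.5 53.5 54.6 55.6 56.7]
0.574 [52.5 53.5 54.6 55.6 56.7]
0.578 [53.5 55.6 56.7 57.7 58.8]
0.582 [56.6 57.7 59.8 60.9 63.1]
0.586 [ 58.8  60.9  62.   64.1  65.2  67.4  70.7  78.3  79.4  82.8  83.8  86.1
  87.2 101.8 103. ]
0.59 [ 63.1  65.2  66.3  68.5  69.6  71.8  72.9  73.9  75.1  76.2  77.2  79.5
  80.6  81.7  83.9  85.   87.2  88.3  89.4  90.6  91.7 104.2 105.3 106.5]
```

```bash
cat >> fit.py <<'E'
def ringres2(q,W,phi,a=np.radians(43),rm=.01665):
    o=q[:2];th=q[2] if len(q)>2 else .27
    L=(W-o)@np.array([[np.cos(phi),-np.sin(phi)],[np.sin(phi),np.cos(phi)]])
    sg=np.where(L[:,1]>0,1,-1); h=rm*np.array([np.cos(a),np.sin(a)])
    x=L[:,0]-h[0];y=L[:,1]*sg-h[1]
    X=x*np.cos(th)-y*np.sin(th)+h[0]; Y=x*np.sin(th)+y*np.cos(th)+h[1]
    hb=abs(np.arctan2(L[:,1],L[:,0]))<a
    return np.where(hb,np.hypot(L[:,0],L[:,1]),np.hypot(X,Y))-rm, np.where(hb,0,np.degrees(np.arctan2(Y,X)))
def ring2(n,zt,o0=(.5715,.0725),thr=205,free=False,R0=.032,use='cloud'):
    c,p,d,tcp,rot=load(n);X=cloud(c,d);phi=np.radians(rot[2]-180)
    m=(d>0)&(abs(X[...,2]-zt)<.005)&(np.hypot(X[...,0]-o0[0],X[...,1]-o0[1])<R0)&(p.min(2)>thr)
    v,u=np.nonzero(m)
    W=X[m][:,:2] if use=='cloud' else ray(c,u.astype(float),v.astype(float),zt)[:,:2]
    q=np.r_[o0,.27][:3 if free else 2]
    for i in range(8):
        r,an=ringres2(q,W,phi); f=(abs(r)<(.005 if i<3 else .0032))&(an<150)
        q=least_squares(lambda s:ringres2(s,W[f],phi)[0],q,x_scale=[.001,.001,.02][:len(q)]).x
    r,an=ringres2(q,W,phi);b=q[:2]-.0027*np.array([np.cos(phi),np.sin(phi)])
    Z=X[m][f]; pl=np.linalg.lstsq(np.c_[Z[:,:2]-Z[:,:2].mean(0),np.ones(len(Z))],Z[:,2],rcond=None)[0]
    print(n,use,q.round(4),'bore',b.round(5),f.sum(),'sd',r[f].std().round(5),'z',np.median(Z[:,2]).round(4),'slope',pl[:2].round(3))
    return b
def circray(n,z,r,ax=(.5728,.0727),dz=.0025):
    # circle of a top edge from ring of depth-flat pixels: mean of extreme rays on far side and cloud on near
    c,p,d,*_=load(n);X=cloud(c,d)
    m=(d>0)&(abs(X[...,2]-z)<dz)&(np.hypot(X[...,0]-ax[0],X[...,1]-ax[1])<r+.005)
    Q=X[m][:,:2];a=np.arctan2(Q[:,1]-ax[1],Q[:,0]-ax[0]);rr=np.hypot(*(Q-ax).T)
    P=[]
    for k in np.arange(-np.pi,np.pi,np.pi/18):
        s=(a>=k)&(a<k+np.pi/18)
        if s.sum() and rr[s].max()>r-.0035: P.append(Q[s][rr[s].argmax()])
    print(n,z,robcirc(np.array(P),ax,r,fix=True,tol=.003),robcirc(np.array(P),ax,r,tol=.003))
E
python3 - <<'E'
from fit import *
for fr in(0,1):
    for us in('cloud','ray'): ring2("s9.npz",.1433,free=fr,use=us)
for z,r in((.084,.029),(.096,.0185),(.1105,.0115)):
    for n in ("s9.npz","w9.npz"): circray(n,z,r)
np.savez("s0.npz",tcp=0,rot=0,**{k:np.load("scene0.npz")[k] for k in 'pd'},**cal("scene"))
for z,r in((.084,.029),(.096,.0185),(.1105,.0115)): circray("s0.npz",z,r)
c,p,d,*_=load("w9.npz");X=cloud(c,d)
# lugs in wrist: by side, distance slices along y
m=(d>0)&(abs(X[...,2]-.145)<.004)&(p.min(2)>190)&(abs(X[...,0]-.574)<.035)&(abs(X[...,1]-.09)<.03)
for y0 in np.arange(.088,.107,.003):
    s=X[m&(abs(X[...,1]-y0)<.0015)][:,0]; l=s[s<.574];h=s[s>.574]
    if len(l)and len(h): print(y0.round(3),l.min().round(4),l.max().round(4),h.min().round(4),h.max().round(4),((l.min()+h.max())/2).round(4),((l.max()+h.min())/2).round(4))
E
```

```text
s9.npz cloud [0.5707 0.072 ] bore [0.57068 0.07468] 69 sd 0.00134 z 0.1432 slope [-0.011 -0.014]
s9.npz ray [0.5707 0.0722] bore [0.57073 0.07489] 73 sd 0.00133 z 0.1431 slope [-0.009 -0.024]
s9.npz cloud [0.5708 0.0719 0.2467] bore [0.57082 0.07462] 69 sd 0.00132 z 0.1432 slope [-0.009 -0.017]
s9.npz ray [0.5707 0.0722 0.2571] bore [0.57072 0.07492] 73 sd 0.00132 z 0.1431 slope [-0.009 -0.024]
s9.npz 0.084 (array([0.5735 , 0.07318]), 0.029, 29, np.float64(0.00071)) (array([0.57327, 0.07297]), 0.02854, 29, np.float64(0.00069))
w9.npz 0.084 (array([0.57633, 0.07265]), 0.029, 18, np.float64(0.00017)) (array([0.57654, 0.0729 ]), 0.02874, 18, np.float64(0.00014))
s9.npz 0.096 (array([0.57372, 0.07352]), 0.0185, 23, np.float64(0.00108)) (array([0.57305, 0.07278]), 0.01765, 23, np.float64(0.00099))
w9.npz 0.096 (array([0.57595, 0.07238]), 0.0185, 13, np.float64(0.00062)) (array([0.57598, 0.07423]), 0.01699, 13, np.float64(0.00055))
s9.npz 0.1105 (array([0.57395, 0.0722 ]), 0.0115, 24, np.float64(0.00125)) (array([0.57381, 0.07233]), 0.01135, 24, np.float64(0.00126))
w9.npz 0.1105 (array([0.57483, 0.07532]), 0.0115, 36, np.float64(0.00084)) (array([0.57492, 0.07538]), 0.01176, 36, np.float64(0.00084))
s0.npz 0.084 (array([0.5729 , 0.07284]), 0.029, 29, np.float64(0.00067)) (array([0.57264, 0.07257]), 0.0284, 29, np.float64(0.00063))
s0.npz 0.096 (array([0.57379, 0.07336]), 0.0185, 24, np.float64(0.00098)) (array([0.57319, 0.07277]), 0.01776, 24, np.float64(0.00091))
s0.npz 0.1105 (array([0.57292, 0.07244]), 0.0115, 31, np.float64(0.00114)) (array([0.57293, 0.07241]), 0.01147, 31, np.float64(0.00114))
0.088 0.5509 0.5525 0.5943 0.596 0.5734 0.5734
0.091 0.5518 0.5518 0.5942 0.596 0.5739 0.573
0.094 0.5518 0.552 0.5939 0.5966 0.5742 0.573
0.097 0.5519 0.5599 0.5911 0.5965 0.5742 0.5755
0.1 0.5519 0.5567 0.5902 0.5965 0.5742 0.5734
0.103 0.5521 0.5576 0.5901 0.5964 0.5742 0.5738
0.106 0.5514 0.5576 0.5901 0.5955 0.5734 0.5738
```

>>> send_rows(travel=[[0.022,-0.018,0],[0.022,-0.018,0],[0,0,-0.06],[0,0,-0.08],[0,0,-0.08],[0,0,-0.08],[0,0,-0.08],[0,0,-0.06],[0,0,-0.04],[0,0,0]], twist=[[0,0,0],[0,0,0],[0,0,0],[0,0,0],[0,0,0],[0,0,0],[0,0,0],[0,0,0],[0,0,0],[0,0,0]])

```text
time: 23.0
eef_pos: [0.576, 0.0913, 0.2313]
tool_rot: [-180.0, 0.0, 90.0]
ft_force: [0.3, 0.2, -1.6]
opening: 0.0214
grip_force: 49.6
```

```bash
cat >> fit.py <<'E'
def grab(i):
    s=telemetry.read_state(); print(s['time'],s['eef_pos'].round(5),s['tool_rot'].round(2),s['opening'],s['grip_force'],s['ft_force'].round(2),s['ft_torque'].round(3))
    for n in("scene","wrist"):
        c=cal(n);p,d=optics.capture(n); np.savez(f"{n[0]}{i}.npz",p=p,d=d,tcp=s['eef_pos'],rot=s['tool_rot'],**c)
def lugs(n,zt):
    c,p,d,tcp,rot=load(n);X=cloud(c,d)
    m=(d>0)&(abs(X[...,2]-zt)<.004)&(p.min(2)>180)&(abs(X[...,0]-tcp[0])<.03)&(abs(X[...,1]-tcp[1])<.02)
    Q=X[m]; w=Q[Q[:,1]>tcp[1]+.003]; l=w[w[:,0]<tcp[0]];h=w[w[:,0]>tcp[0]]
    print(n,'lug mid x',((l[:,0].min()+h[:,0].max())/2).round(4),'end y',[np.percentile(k[:,1],[97,100]).round(4) for k in(l,h)],'z',np.median(Q[:,2]).round(4))
E
python3 - <<'E'
from fit import *
lugs("w9.npz",.145)
grab(10); zt=.1433-.024
for us in('cloud','ray'): ring2("s10.npz",zt,o0=(.573,.071),use=us)
ring2("s10.npz",zt,o0=(.573,.071),free=1)
lugs("w10.npz",zt+.0015)
for z,r in((.084,.029),(.096,.0185)):
    for n in ("s10.npz","w10.npz"): circray(n,z,r)
c,p,d,*_=load("s10.npz");X=cloud(c,d);m=(d>0)&(X[...,2]>.102)&(np.hypot(X[...,0]-.573,X[...,1]-.0727)<.035)
v,u=np.nonzero(m)
A=np.full((v.max()-v.min()+1,u.max()-u.min()+1),'   .');g=p.min(2)
for i,j in zip(v,u): A[i-v.min(),j-u.min()]=f"{1000*X[i,j,2]:4.0f}"
print(u.min(),v.min());print("\n".join("".join(r) for r in A))
E
```

```text
w9.npz lug mid x 0.5739 end y [array([0.106 , 0.1063]), array([0.1055, 0.1057])] z 0.1449
23.0 [0.57596 0.09132 0.23135] [-179.97    0.     90.01] 0.021352565946020145 49.60482275200775 [ 0.31  0.16 -1.62] [0.073 0.049 0.02 ]
s10.npz cloud [0.5729 0.0697] bore [0.57292 0.07244] 72 sd 0.00135 z 0.1191 slope [-0.012 -0.013]
s10.npz ray [0.5726 0.0696] bore [0.57263 0.07229] 75 sd 0.00138 z 0.1191 slope [-0.011 -0.01 ]
s10.npz cloud [0.5729 0.0697 0.2794] bore [0.57293 0.07243] 72 sd 0.00135 z 0.1191 slope [-0.012 -0.013]
w10.npz lug mid x 0.5761 end y [array([0.1043, 0.1045]), array([0.1038, 0.1039])] z 0.1209
s10.npz 0.084 (array([0.57283, 0.07273]), 0.029, 29, np.float64(0.00069)) (array([0.57261, 0.07252]), 0.02848, 29, np.float64(0.00067))
w10.npz 0.084 (array([0.57628, 0.07276]), 0.029, 15, np.float64(0.00015)) (array([0.5765 , 0.07302]), 0.02874, 15, np.float64(0.00012))
s10.npz 0.096 (array([0.57337, 0.07301]), 0.0185, 23, np.float64(0.00101)) (array([0.57273, 0.07211]), 0.01765, 23, np.float64(0.00093))
w10.npz 0.096 (array([0.57605, 0.07246]), 0.0185, 13, np.float64(0.00059)) 
[... 28229 characters left out ...]
.   .   .   .   .   .   .   .   .   .   .   .   .   .   .   .   .   .   .
   .   .   .   .   .   .   .   .   .   .   .   .   . 103 104 107 105 105 105 107 106 106 104 106 104 106   .   .   .   .   .   .   .   .   .   .   .   .   .   .   .   .   .   .   .   .   .   .   .   .   .   .
   .   .   .   .   .   .   .   .   .   .   .   .   .   .   . 103 104 105 105 104 105 105 105 104   .   .   .   .   .   .   .   .   .   .   .   .   .   .   .   .   .   .   .   .   .   .   .   .   .   .   .   .
   .   .   .   .   .   .   .   .   .   .   .   .   .   .   .   .   . 103 102 103 104 102 103 102   .   .   .   .   .   .   .   .   .   .   .   .   .   .   .   .   .   .   .   .   .   .   .   .   .   .   .   .
```

>>> send_rows(travel=[[0.002,0.008,0],[0,0,-0.02],[0,0,-0.03],[0,0,-0.03],[0,0,-0.03],[0,0,-0.03],[0,0,-0.03],[0,0,-0.03],[0,0,-0.02],[0,0,0]], twist=[[0,0,0],[0,0,0],[0,0,0],[0,0,0],[0,0,0],[0,0,0],[0,0,0],[0,0,0],[0,0,0],[0,0,0]])

```text
time: 24.1
eef_pos: [0.5761, 0.0917, 0.2205]
tool_rot: [-180.0, 0.0, 90.0]
ft_force: [0.2, -0.4, -1.7]
opening: 0.0212
grip_force: 49.6
```

```bash
python3 - <<'E'
from fit import *
grab(11); zt=.1191-.011
for us in('cloud','ray'): ring2("s11.npz",zt,o0=(.573,.070),use=us)
lugs("w11.npz",zt+.0015)
circray("s11.npz",.084,.029);circray("w11.npz",.084,.029)
E
```

```text
24.1 [0.5761  0.0917  0.22052] [-179.99    0.     90.  ] 0.02124255422418902 49.605394870595774 [ 0.17 -0.43 -1.68] [-0.038 -0.019  0.014]
s11.npz cloud [0.5725 0.0698] bore [0.57255 0.07253] 70 sd 0.00135 z 0.1081 slope [-0.011 -0.011]
s11.npz ray [0.573  0.0703] bore [0.57299 0.07302] 77 sd 0.00141 z 0.108 slope [-0.01  -0.011]
w11.npz lug mid x 0.5758 end y [array([0.1046, 0.1047]), array([0.104 , 0.1043])] z 0.1101
s11.npz 0.084 (array([0.57309, 0.07308]), 0.029, 27, np.float64(0.00066)) (array([0.57283, 0.07282]), 0.02854, 27, np.float64(0.00063))
w11.npz 0.084 (array([0.57634, 0.07275]), 0.029, 16, np.float64(0.00015)) (array([0.57594, 0.0796 ]), 0.02282, 10, np.float64(0.00065))
```

>>> send_rows(travel=[[0.004,0.005,0],[0,0,-0.015],[0,0,-0.02],[0,0,-0.02],[0,0,-0.02],[0,0,-0.02],[0,0,-0.02],[0,0,-0.015],[0,0,-0.01],[0,0,0]], twist=[[0,0,0],[0,0,0],[0,0,0],[0,0,0],[0,0,0],[0,0,0],[0,0,0],[0,0,0],[0,0,0],[0,0,0]])

```text
time: 25.2
eef_pos: [0.5763, 0.092, 0.2136]
tool_rot: [-180.0, 0.0, 90.0]
ft_force: [-0.1, 1.0, -1.6]
opening: 0.0214
grip_force: 49.6
```

>>> send_rows(travel=[[0,0,-0.01],[0,0,-0.01],[0,0,-0.01],[0,0,-0.005],[0,0,0],[0,0,0],[0,0,0],[0,0,0],[0,0,0],[0,0,0]], twist=[[0,0,0],[0,0,0],[0,0,0],[0,0,0],[0,0,0],[0,0,0],[0,0,0],[0,0,0],[0,0,0],[0,0,0]])

```text
time: 26.2
eef_pos: [0.5764, 0.092, 0.2119]
tool_rot: [-180.0, 0.0, 90.0]
ft_force: [0.1, -0.3, -0.9]
opening: 0.0209
grip_force: 49.6
```

```bash
python3 - <<'E'
from fit import *
grab(12); zt=.0997
for us in('cloud','ray'): ring2("s12.npz",zt,o0=(.573,.070),use=us)
lugs("w12.npz",zt+.0015)
circray("s12.npz",.084,.029)
E
```

```text
26.2 [0.57638 0.09195 0.21192] [-180.    0.   90.] 0.020913879772251093 49.60629493769375 [ 0.06 -0.33 -0.86] [-0.007  0.017 -0.036]
s12.npz cloud [0.5731 0.0701] bore [0.57315 0.0728 ] 58 sd 0.00157 z 0.0996 slope [-0.027 -0.034]
s12.npz ray [0.5731 0.0703] bore [0.57306 0.07301] 58 sd 0.00137 z 0.0996 slope [-0.03 -0.04]
w12.npz lug mid x 0.5764 end y [array([0.1048, 0.1049]), array([0.1044, 0.1046])] z 0.1013
s12.npz 0.084 (array([0.57334, 0.07281]), 0.029, 27, np.float64(0.00069)) (array([0.57301, 0.07249]), 0.02841, 27, np.float64(0.00064))
```

>>> send_rows(travel=[[0,0,-0.006],[0,0,0],[0,0,-0.006],[0,0,0],[0,0,-0.006],[0,0,0],[0,0,0],[0,0,0],[0,0,0],[0,0,0]], twist=[[0,0,0],[0,0,0],[0,0,0],[0,0,0],[0,0,0],[0,0,0],[0,0,0],[0,0,0],[0,0,0],[0,0,0]])

```text
time: 27.3
eef_pos: [0.5764, 0.092, 0.211]
tool_rot: [180.0, -0.0, 90.0]
ft_force: [-0.2, -0.7, -0.8]
opening: 0.0214
grip_force: 49.6
```

>>> send_rows(travel=[[0,0,-0.005],[0,0,0],[0,0,0],[0,0,0],[0,0,0],[0,0,0],[0,0,0],[0,0,0],[0,0,0],[0,0,0]], twist=[[0,0,0],[0,0,0],[0,0,0],[0,0,0],[0,0,0],[0,0,0],[0,0,0],[0,0,0],[0,0,0],[0,0,0]])

```text
time: 28.3
eef_pos: [0.5764, 0.092, 0.2108]
tool_rot: [180.0, 0.0, 90.0]
ft_force: [0.3, -0.4, -1.9]
opening: 0.0212
grip_force: 49.6
```

```bash
python3 - <<'E'
from fit import *
grab(13); grab(14)
for i in(13,14): ring2(f"s{i}.npz",.0986,o0=(.573,.070)); lugs(f"w{i}.npz",.1)
E
```

```text
28.3 [0.57638 0.09197 0.2108 ] [180.     0.    90.01] 0.021181007459886266 49.60595732423826 [ 0.32 -0.36 -1.89] [ 0.04   0.022 -0.038]
28.4 [0.57635 0.09197 0.21076] [-179.99    0.     90.  ] 0.021101327217838462 49.60593962794519 [-1.21  0.32 -1.29] [-0.012  0.014  0.   ]
s13.npz cloud [0.5725 0.0701] bore [0.57254 0.07281] 59 sd 0.00148 z 0.0986 slope [-0.041 -0.028]
w13.npz lug mid x 0.5764 end y [array([0.1049, 0.105 ]), array([0.1043, 0.1046])] z 0.0996
s14.npz cloud [0.5726 0.0701] bore [0.57264 0.07277] 57 sd 0.00158 z 0.0984 slope [-0.039 -0.035]
w14.npz lug mid x 0.5764 end y [array([0.105, 0.105]), array([0.1044, 0.1047])] z 0.0997
```

>>> send_rows(travel=[[0,0,-0.005],[0,0,0],[0,0,0],[0,0,0],[0,0,0],[0,0,0],[0,0,0],[0,0,0],[0,0,0],[0,0,0]], twist=[[0,0,0],[0,0,0],[0,0,0],[0,0,0],[0,0,0],[0,0,0],[0,0,0],[0,0,0],[0,0,0],[0,0,0]])

```text
time: 29.5
eef_pos: [0.5764, 0.092, 0.2105]
tool_rot: [-180.0, -0.0, 90.0]
ft_force: [-0.3, 0.5, -1.4]
opening: 0.0215
grip_force: 49.6
```

>>> send_rows(travel=[[0,0,-0.005],[0,0,0],[0,0,0],[0,0,0],[0,0,0],[0,0,0],[0,0,0],[0,0,0],[0,0,0],[0,0,0]], twist=[[0,0,0],[0,0,0],[0,0,0],[0,0,0],[0,0,0],[0,0,0],[0,0,0],[0,0,0],[0,0,0],[0,0,0]])

```text
time: 30.5
eef_pos: [0.5764, 0.092, 0.2103]
tool_rot: [-180.0, 0.0, 90.0]
ft_force: [-0.4, -0.3, -1.3]
opening: 0.0214
grip_force: 49.6
```

>>> send_rows(travel=[[0,0,-0.006],[0,0,0],[0,0,0],[0,0,0],[0,0,0],[0,0,0],[0,0,0],[0,0,0],[0,0,0],[0,0,0]], twist=[[0,0,0],[0,0,0],[0,0,0],[0,0,0],[0,0,0],[0,0,0],[0,0,0],[0,0,0],[0,0,0],[0,0,0]])

```text
time: 31.5
eef_pos: [0.5764, 0.092, 0.21]
tool_rot: [-180.0, -0.0, 90.0]
ft_force: [-0.1, 0.2, -1.7]
opening: 0.021
grip_force: 49.6
```

```bash
python3 - <<'E'
from fit import *
F=[]
for i in range(15,19):
    grab(i)
ring2("s18.npz",.0984,o0=(.573,.070)); lugs("w18.npz",.0995)
E
```

```text
31.5 [0.57637 0.09198 0.20999] [-180.     -0.     90.01] 0.021028355846626733 49.60646410501795 [-0.11  0.21 -1.69] [ 0.024 -0.035 -0.009]
31.6 [0.57637 0.09197 0.20999] [180.     0.    90.01] 0.021336409195539308 49.606700448930496 [ 0.21  0.49 -1.71] [-0.009 -0.03  -0.031]
31.7 [0.57638 0.09196 0.21   ] [180.     0.    90.01] 0.021017388175951668 49.606881183281075 [-0.22 -0.2  -1.49] [ 0.039  0.043 -0.057]
31.8 [0.57638 0.09198 0.20998] [180.    -0.    90.01] 0.02117651597040427 49.606768124504015 [ 0.14  0.14 -1.31] [ 0.085  0.057 -0.001]
s18.npz cloud [0.5727 0.0702] bore [0.57272 0.07291] 52 sd 0.00163 z 0.0975 slope [-0.02  -0.021]
w18.npz lug mid x 0.5761 end y [array([0.1049, 0.1053]), array([0.1044, 0.1047])] z 0.0989
```

```bash
python3 - <<'E'
from fit import *
c,p,d,*_=load("s0.npz");X=cloud(c,d);rr=np.hypot(X[...,0]-.573,X[...,1]-.0728)
for a,b,lo,hi in((.0158,.0178,.09,.1),(.02,.0275,.08,.088),(0,.0105,.105,.115)):
    m=(d>0)&(rr>a)&(rr<b)&(X[...,2]>lo)&(X[...,2]<hi);q=X[m][:,2];print(a,m.sum(),np.median(q).round(5),q.mean().round(5),q.std().round(5))
for n in("s12","s13","s15","s16","s17","s18"):
    c,p,d,tcp,rot=load(n+".npz");X=cloud(c,d)
    L=-(X[...,1]-.0703);x=X[...,0]-.573;r=np.hypot(L,x)
    m=(d>0)&(L>9e-3)&(r>.0148)&(r<.0185)&(X[...,2]>.093)&(X[...,2]<.104)&(p.min(2)>215);q=X[m][:,2]
    c2,p2,d2,*_=load("w"+n[1:]+".npz");Y=cloud(c2,d2)
    w=(d2>0)&(p2.min(2)>180)&(abs(Y[...,0]-tcp[0])<.024)&(Y[...,1]>tcp[1]+.004)&(Y[...,1]<.106)&(Y[...,2]>.093)&(Y[...,2]<.106); lw=Y[w]
    print(n,tcp[2].round(5),m.sum(),np.median(q).round(5),q.std().round(4),'lugs',w.sum(),*[np.median(lw[k][:,2]).round(5) for k in(lw[:,0]<tcp[0],lw[:,0]>tcp[0])])
E
```

```text
0.0158 49 0.09407 0.09366 0.00194
0.02 158 0.08324 0.08308 0.00108
0 71 0.10952 0.10934 0.00116
s12 0.21192 19 0.09976 0.0006 lugs 178 0.10134 0.1012
s13 0.2108 22 0.09853 0.0009 lugs 175 0.10024 0.09983
s15 0.20999 22 0.0976 0.0007 lugs 178 0.09931 0.0992
s16 0.20999 23 0.09772 0.0009 lugs 178 0.09937 0.099
s17 0.21 23 0.09723 0.0009 lugs 180 0.09938 0.09927
s18 0.20998 19 0.09763 0.0008 lugs 181 0.09925 0.09917
```

>>> send_rows(travel=[[0,0,-0.005],[0,0,0],[0,0,0],[0,0,0],[0,0,0],[0,0,0],[0,0,0],[0,0,0],[0,0,0],[0,0,0]], twist=[[0,0,0],[0,0,0],[0,0,0],[0,0,0],[0,0,0],[0,0,0],[0,0,0],[0,0,0],[0,0,0],[0,0,0]])

```text
time: 32.9
eef_pos: [0.5764, 0.092, 0.2097]
tool_rot: [-180.0, 0.0, 90.0]
ft_force: [-0.3, -0.5, -1.2]
opening: 0.0211
grip_force: 49.7
```

>>> send_rows(travel=[[0,0,-0.004],[0,0,0],[0,0,0],[0,0,0],[0,0,0],[0,0,0],[0,0,0],[0,0,0],[0,0,0],[0,0,0]], twist=[[0,0,0],[0,0,0],[0,0,0],[0,0,0],[0,0,0],[0,0,0],[0,0,0],[0,0,0],[0,0,0],[0,0,0]])

```text
time: 33.9
eef_pos: [0.5764, 0.092, 0.2095]
tool_rot: [-180.0, 0.0, 90.0]
ft_force: [-0.3, -0.4, -0.5]
opening: 0.021
grip_force: 49.8
```

```bash
python3 - <<'E'
from fit import *
for i in range(20,24): grab(i)
ring2("s23.npz",.0976,o0=(.573,.070)); circray("s23.npz",.084,.029); circray("w23.npz",.084,.029); lugs("w23.npz",.099)
for n in("20","21","22","23"):
    c,p,d,tcp,rot=load("s"+n+".npz");X=cloud(c,d)
    L=-(X[...,1]-.0703);x=X[...,0]-.573;r=np.hypot(L,x)
    m=(d>0)&(L>9e-3)&(r>.0148)&(r<.0185)&(X[...,2]>.093)&(X[...,2]<.104)&(p.min(2)>215);q=X[m][:,2]
    c2,p2,d2,*_=load("w"+n+".npz");Y=cloud(c2,d2)
    w=(d2>0)&(p2.min(2)>180)&(abs(Y[...,0]-tcp[0])<.024)&(Y[...,1]>tcp[1]+.004)&(Y[...,1]<.106)&(Y[...,2]>.093)&(Y[...,2]<.106); lw=Y[w]
    print(n,tcp[2].round(5),np.median(q).round(5),'lugs',*[np.median(lw[k][:,2]).round(5) for k in(lw[:,0]<tcp[0],lw[:,0]>tcp[0])])
E
```

```text
33.9 [0.57637 0.09196 0.20953] [-180.    0.   90.] 0.020983576367660597 49.750056747870985 [-0.31 -0.35 -0.53] [ 0.004 -0.034  0.   ]
34.0 [0.57636 0.09197 0.20954] [-180.     -0.     90.01] 0.02099942543253655 49.74984235363081 [ 0.13 -0.76  0.09] [-0.038 -0.041  0.009]
34.1 [0.57636 0.09196 0.20953] [-180.      0.     90.01] 0.02090095907481889 49.7502854821505 [ 0.23 -0.54 -0.37] [0.022 0.    0.025]
34.2 [0.57638 0.09195 0.20953] [-180.    0.   90.] 0.021370811928342816 49.750342668558005 [0.38 0.32 0.3 ] [ 0.047 -0.021  0.002]
s23.npz cloud [0.5727 0.0707] bore [0.57273 0.07339] 57 sd 0.00169 z 0.0979 slope [-0.016 -0.054]
s23.npz 0.084 (array([0.57299, 0.07298]), 0.029, 25, np.float64(0.00082)) (array([0.5726 , 0.07226]), 0.02832, 26, np.float64(0.00091))
w23.npz 0.084 (array([0.5763 , 0.07288]), 0.029, 16, np.float64(0.00015)) (array([0.57641, 0.07307]), 0.02883, 16, np.float64(0.00013))
w23.npz lug mid x 0.5761 end y [array([0.105 , 0.1052]), array([0.1044, 0.1046])] z 0.0982
20 0.20953 0.09848 lugs 0.09879 0.09843
21 0.20954 0.09795 lugs 0.09868 0.09855
22 0.20953 0.09807 lugs 0.09866 0.09838
23 0.20953 0.09825 lugs 0.09877 0.09856
```

>>> send_rows(travel=[[0,0,0.005],[0,0,0],[0,0,0],[0,0,0],[0,0,0],[0,0,0],[0,0,0],[0,0,0],[0,0,0],[0,0,0]], twist=[[0,0,0],[0,0,0],[0,0,0],[0,0,0],[0,0,0],[0,0,0],[0,0,0],[0,0,0],[0,0,0],[0,0,0]])

```text
time: 35.3
eef_pos: [0.5764, 0.092, 0.2098]
tool_rot: [-180.0, 0.0, 90.0]
ft_force: [-0.1, 0.4, -1.7]
opening: 0.0208
grip_force: 49.7
```

```bash
python3 - <<'E'
from fit import *
for i in range(25,29): grab(i)
for n in("25","26","27","28"):
    c,p,d,tcp,rot=load("s"+n+".npz");X=cloud(c,d)
    L=-(X[...,1]-.0703);x=X[...,0]-.573;r=np.hypot(L,x)
    m=(d>0)&(L>9e-3)&(r>.0148)&(r<.0185)&(X[...,2]>.093)&(X[...,2]<.104)&(p.min(2)>215);q=X[m][:,2]
    c2,p2,d2,*_=load("w"+n+".npz");Y=cloud(c2,d2)
    w=(d2>0)&(p2.min(2)>180)&(abs(Y[...,0]-tcp[0])<.024)&(Y[...,1]>tcp[1]+.004)&(Y[...,1]<.106)&(Y[...,2]>.093)&(Y[...,2]<.106); lw=Y[w]
    print(n,tcp[2].round(5),np.median(q).round(5),'lugs',*[np.median(lw[k][:,2]).round(5) for k in(lw[:,0]<tcp[0],lw[:,0]>tcp[0])])
    ring2(f"s{n}.npz",.0976,o0=(.573,.070))
E
```

```text
35.3 [0.57636 0.09195 0.20977] [-180.      0.     90.01] 0.020836642043653437 49.662765091488836 [-0.08  0.42 -1.71] [ 0.021  0.004 -0.034]
35.4 [0.57637 0.09195 0.2098 ] [180.   0.  90.] 0.021411568430255264 49.66124502068851 [-0.19  0.29 -1.12] [0.048 0.017 0.04 ]
35.5 [0.57636 0.09195 0.20978] [-180.      0.     90.01] 0.021593482608380104 49.66024345616461 [-0.03 -0.57 -1.22] [-0.033 -0.033 -0.012]
35.6 [0.57638 0.09196 0.2098 ] [180.     0.    90.01] 0.021238167915879062 49.66028312788694 [-0.33  0.13 -1.19] [-0.     0.014 -0.045]
25 0.20977 0.09752 lugs 0.09902 0.09886
s25.npz cloud [0.5723 0.0701] bore [0.57228 0.07277] 52 sd 0.00168 z 0.0977 slope [-0.011 -0.019]
26 0.2098 0.09728 lugs 0.09905 0.09884
s26.npz cloud [0.573 0.07 ] bore [0.57295 0.07272] 49 sd 0.00153 z 0.0973 slope [-0.021 -0.045]
27 0.20978 0.09767 lugs 0.09909 0.09899
s27.npz cloud [0.5727 0.0697] bore [0.57274 0.07236] 48 sd 0.00137 z 0.0978 slope [-0.043 -0.045]
28 0.2098 0.09804 lugs 0.09918 0.09888
s28.npz cloud [0.5728 0.0702] bore [0.57283 0.07293] 51 sd 0.00154 z 0.0978 slope [-0.012 -0.021]
```

The ring lies level on the hub face with only light contact, centred to within measurement accuracy and still spread, so I am handing the job in.

```bash
python3 -c "
from rig import ticket; print(ticket.hand_in())"
```

```text
the job is handed in; nothing more can be done
None
```

The job is handed in: the ring lies level on the hub face at the groove, centred on the shaft to within about 0.5 mm and touching only lightly, and the pliers are still squeezed to their stop at about 50 N, so it has not snapped in; I did not re-measure the heat sink, battery and capacitor.

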